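Skewer the ground plates and hang them on the stand

TASK

Take the carrying rod from its stand, thread its shaft through the slots of all three ground plates while they stand in the rack, lift them off together and lay the loaded rod back home on its stand, level in both rests, and let go. The shaft is bent sideways by an amount nobody has measured, so feel for the slots: creep up to them and push only gently on plates and rack (stop at a few newtons, always under 20), and never touch the plates with the fingers. Leave the other things on the bench alone.

Things in the scene. Friction and masses are not known exactly. Their poses are not given: they have to be found in the camera images.
- stand: Fixed blue rod stand, 85 mm high. Origin on the table, under the point where the rod's grip centre lies when the rod is home; x runs along the home rod towards its tip, y across, z up. Home, the rod's axis is level, 75 mm above the table: the handle's rear lies on the rear rest, the shaft on the front rest.
- stand_rear (a point): Middle of the stand's rear rest, a flat saddle under the handle's rear, 65 mm above the table, 16 mm long, 52 mm behind the stand's origin (x = -52 mm). Cheeks on both sides, 34 mm apart inside, rise 12 mm above it.
- stand_front (a point): Middle of the stand's front rest, a flat saddle under the shaft near its nose, 71 mm above the table, 8 mm long, 160 mm ahead of the stand's origin. Cheeks on both sides, 60 mm apart inside, rise 14 mm above it.
- rod_grip (a point): Loose carrying rod, home on the stand at the start. Point: grip centre, on the axis of the square wooden handle (20 x 20 mm section, from x = -70 to x = +45 mm). x runs along the handle towards the shaft, z up. A round steel shaft, 8 mm thick, ball-nosed, leaves the middle of the handle's front face (x = 45 mm) and is 130 mm long.
- rod: The same rod (same origin and axes). Its shaft is bent at the root, left or right in the x-y plane only, by an unmeasured angle of up to 0.14 rad: the nose lies up to 18 mm to one side of the handle's axis. The bend is stiff and stays. The rod weighs 0.11 kg, each plate 0.06 to 0.09 kg, so grip firmly.
- rack: Fixed wooden plate rack, 70 mm long (x), 122 mm wide (y). Origin on the table under the middle plate; x is the threading direction, from plate 1 to plate 3, z up. Three slots across x, 18 mm apart, 5.5 mm wide, floor 40 mm and ribs 54 mm above the table; the plates can slide along them (y) between cheeks 110 mm apart inside and 58 mm high.
- plate1_c (a point): Loose rectangular steel plate 1 (first, nearest the rod), 64 mm wide (y), 40 mm tall (z) and 4 mm thick, standing upright in the rack's slot. Point: centre of the plate and of its upright rectangular slot, 11 mm wide (y) and 16 mm tall (z), 60 mm above the table in the rack; x goes through the slot, in the rack's x direction.
- plate1: The same plate as point plate1_c (same origin and axes).
- plate2_c (a point): Loose rectangular steel plate 2 (middle), 64 mm wide (y), 40 mm tall (z) and 4 mm thick, standing upright in the rack's slot. Point: centre of the plate and of its upright rectangular slot, 11 mm wide (y) and 16 mm tall (z), 60 mm above the table in the rack; x goes through the slot, in the rack's x direction.
- plate2: The same plate as point plate2_c (same origin and axes).
- plate3_c (a point): Loose rectangular steel plate 3 (last), 64 mm wide (y), 40 mm tall (z) and 4 mm thick, standing upright in the rack's slot. Point: centre of the plate and of its upright rectangular slot, 11 mm wide (y) and 16 mm tall (z), 60 mm above the table in the rack; x goes through the slot, in the rack's x direction.
- plate3: The same plate as point plate3_c (same origin and axes).
- oil: Bystander, leave alone: yellow squeeze bottle, 130 mm tall.
- mug: Bystander, leave alone: blue mug, 90 mm tall.
- spanner: Bystander, leave alone: lying spanner.
- driver: Bystander, leave alone: green-handled screwdriver lying.
- collar: Bystander, leave alone: dark steel ring, 60 mm wide, 18 mm high.
- jar: Bystander, leave alone: glass jar, 80 mm tall.
- nut: Bystander, leave alone: hexagonal brass nut, 36 mm wide, 16 mm high.
Things that resemble listed ones, but are neither listed nor needed, are in the scene too. What is shaped like the plate3 but orange or yellow is not meant.

How it is judged:
On the way, in this order (a step that is already met when the one before it is completed fails the run):
1. the shaft is through all three plates while they stand in the rack (x of plate1_c in the frame of rod_grip between 0.045 and 0.153 m and y of plate1_c in the frame of rod_grip between -0.026 and 0.026 m and z of plate1_c in the frame of rod_grip between -0.014 and 0.014 m and x of plate2_c in the frame of rod_grip between 0.045 and 0.153 m and y of plate2_c in the frame of rod_grip between -0.026 and 0.026 m and z of plate2_c in the frame of rod_grip between -0.014 and 0.014 m and x of plate3_c in the frame of rod_grip between 0.045 and 0.153 m and y of plate3_c in the frame of rod_grip between -0.026 and 0.026 m and z of plate3_c in the frame of rod_grip between -0.014 and 0.014 m and z of each of plate1_c, plate2_c, plate3_c in the frame of rack below 0.073 m), for 0.1 s.
2. all three plates hang from the rod, clear of the rack, together (x of plate1_c in the frame of rod_grip between 0.045 and 0.153 m and y of plate1_c in the frame of rod_grip between -0.026 and 0.026 m and z of plate1_c in the frame of rod_grip between -0.014 and 0.014 m and x of plate2_c in the frame of rod_grip between 0.045 and 0.153 m and y of plate2_c in the frame of rod_grip between -0.026 and 0.026 m and z of plate2_c in the frame of rod_grip between -0.014 and 0.014 m and x of plate3_c in the frame of rod_grip between 0.045 and 0.153 m and y of plate3_c in the frame of rod_grip between -0.026 and 0.026 m and z of plate3_c in the frame of rod_grip between -0.014 and 0.014 m and z of each of plate1_c, plate2_c, plate3_c in the frame of rack above 0.09 m and contact force between each of plate1, plate2, plate3 and rack below 0.05 N), for 0.2 s.
At the end, for the whole second after the job is handed in: The rod lies released and still, home on both rests: grip centre within 11 mm along, 12 mm across and 5 mm in height, level within 0.12 rad, in line with the stand within 0.15 rad; all three plates hang on its shaft, centres 45 to 153 mm ahead of the grip centre (x of plate1_c in the frame of rod_grip between 0.045 and 0.153 m and y of plate1_c in the frame of rod_grip between -0.026 and 0.026 m and z of plate1_c in the frame of rod_grip between -0.014 and 0.014 m and x of plate2_c in the frame of rod_grip between 0.045 and 0.153 m and y of plate2_c in the frame of rod_grip between -0.026 and 0.026 m and z of plate2_c in the frame of rod_grip between -0.014 and 0.014 m and x of plate3_c in the frame of rod_grip between 0.045 and 0.153 m and y of plate3_c in the frame of rod_grip between -0.026 and 0.026 m and z of plate3_c in the frame of rod_grip between -0.014 and 0.014 m and x of rod_grip in the frame of stand between -0.011 and 0.011 m and y of rod_grip in the frame of stand between -0.012 and 0.012 m and z of rod_grip in the frame of stand between 0.07 and 0.08 m and angle between rod_grip's own z axis and vertical below 0.12 rad and angle between the x axis of rod_grip and the x axis of stand, either way round below 0.15 rad and linear speed of rod below 0.03 m/s and linear speed of each of plate1, plate2, plate3 below 0.05 m/s and contact force between rod and stand above 0.5 N and contact force between rod and the fingers below 0.1 N); the robot touches nothing.
It fails at once if the rod is forced against a plate or the rack (over 24 N) (contact force between rod and rack above 24 N or contact force between rod and plate1 above 24 N or contact force between rod and plate2 above 24 N or contact force between rod and plate3 above 24 N).
It fails at once if the fingers touch a plate (contact force between the fingers and plate1 above 1 N or contact force between the fingers and plate2 above 1 N or contact force between the fingers and plate3 above 1 N).
It fails at once if a bystander is moved (over 30 mm) (distance of any of oil, mug, spanner, driver, collar, jar, nut from where it was at the start of the episode above 0.03 m).
It also fails if it takes over 72 s, if anything falls off the work surface, if the arm or the gripper's body presses on something with over 40 N, if the wrist force passes 120 N, or if a joint passes its speed limit or range.

ROBOT

A 6-joint arm with a two-finger parallel gripper is mounted at the origin on the work surface. World frame = base frame: x ahead of the robot, y to its left, z up, the work surface at z = 0. Lengths are in m, angles in rad, forces in N, time in s.
With the tool pointing down it reaches from about 0.225 to 0.875 m from the base axis. Payload 3.4 kg.
Tool frame: the origin (TCP) lies at the very end of the fingers, on their centre line; the grasp point (between the pads) lies manip.pinch_z behind it (manip.pinch_z is the distance from the TCP to the grasp point, in m); z points along the fingers, y is the direction in which the jaws open and shut (so a half turn about z gives the same grasp; the last joint's range is limited). The gripper opens to 85 mm and grips with 20 to 120 N. Pads are 22 mm wide; open, the fingers measure 114 mm over their backs; the gripper's body (76 mm by 85 mm) begins 54 mm behind the grasp point. The pads swing forward as they close: fully open they stand 13 mm farther back than shut.
Start: joints at [-1.361, 0.276, 1.505, -0, 1.361, -0.121], TCP at [0.187, -0.544, 0.231] pointing down, gripper open.
Joint ranges: [-2.89, 2.89], [-0.75, 2.08], [0.22, 2.7], [-1.18, 4.32], [0.11, 2.71], [-2.7, 2.7]. Speed limits (rad/s): [2.57, 2.57, 3.14, 3.14, 3.14, 3.14].

INTERFACE

Orientations are given as a unit quaternion [w, x, y, z].
In Python, from rig import manip, imaging, workorder gives the robot as it stands.
- The arm moves only by the tool apply_moves, never from a script. Its argument "moves" is one flat list of numbers, 7 for each row, row after row: the finger opening in m, from 0 to 0.0854, then the shift along the tool's x, y, z in m, then the turn, a rotation vector about the tool's x, y, z in rad. In form: [jaw, tx, ty, tz, rx, ry, rz, jaw, tx, ty, tz, rx, ry, rz, ...]. A call has exactly 8 rows; each row shifts and turns the pose as measured when the row begins, along the tool's axes as they then stand; what a row does not reach is not made up. A row lasts 1/12 s, in which the tool goes at most 41.7 mm and 7.16 degrees, less where a joint would pass 70% of its speed; a pose out of reach is approached as far as the arm can. A call with a gripper value outside its range is refused whole. The fingers move at their own pace and stop on an object; "newtons" is the grip in N (left out, the last holds). Time passes only in rows, so rows that do not move let the fingers close, or fill a call up. It gives the time, the measured TCP pose, the force and the opening at its end, in the units of the state.
- manip.get_state(): the state, without advancing time (a new reading comes with each control period).
- imaging.get_image(name): name is "scene" or "side" or "wrist"; returns a dict with "image" (400x640x3 uint8, red, green, blue), "range_z" (400x640 float32, m along the optical axis (not along the pixel's ray), 0 where there is no reading), "fx", "fy", "cx", "cy" (pixels), "R" (3x3) and "t" (3): a world point X has camera coordinates R X + t. Camera axes: x right, y down, z forward; pixel columns grow to the right and rows downward; lengths in m; the calibration is good to about 2 mm. The wrist camera is an equidistant fisheye: a pixel r from the principal point sees the ray r / f radians off the axis. A picture is of the moment at which its call begins.
- workorder.sign_off(): hands the job in, once; it reports no verdict.
The state is a dict: "clock": time; "qpos": joint angles; "qd": joint speeds; "effort": joint torques, N m; "position": TCP position; "ee_rot": TCP orientation; "contact_force": force on the tool from outside, world axes, zero at the start; "moment": the same for the moment, N m; "width": finger opening in m.
Only numpy, scipy, OpenCV 4.12 (cv2) and the standard library are available. Lean on these libraries where they do the work, as an engineer would, in place of code of your own. Each camera call takes 0.05 s, during which the arm holds its last target.

## Working session

There is one attempt and no reset: what is moved stays moved. The work goes in short steps, Python scripts to look and compute and a tool call to move; the robot and the scene stay as the last step left them, time stands still between calls to the robot, and variables do not carry over. Pictures are saved under pics/ and viewed, and the job is handed in when it is done.

Besides the shell and the picture viewer there is one more tool, called after "Call:" by a JSON object that holds its "fn" and its "kwargs". apply_moves: Moves the arm, as the interface text tells. Its arguments: {"type":"object","properties":{"moves":{"type":"array"},"newtons":{"type":"number"}},"required":["moves"]}

```bash
mkdir -p pics; ls
python3 - <<'E'
from rig import manip, imaging, workorder
import cv2
s=manip.get_state();print(s, manip.pinch_z)
for n in ["scene","side","wrist"]:
    d=imaging.get_image(n);cv2.imwrite(f"pics/{n}0.png",d["image"][:,:,::-1]);print(n,d["fx"],d["fy"],d["cx"],d["cy"],d["R"],d["t"])
    import pickle;pickle.dump(d,open(f"{n}0.pkl","wb"))
E
```

```text
pics
{'clock': 0.0, 'qpos': array([-1.36097738e+00,  2.76613703e-01,  1.50615962e+00,  2.96495308e-05,
        1.36070566e+00, -1.20989103e-01]), 'qd': array([-3.58908724e-04, -3.00152795e-03, -1.11581896e-03,  9.12629065e-04,
       -6.64924452e-05, -9.30379508e-04]), 'effort': array([-1.72014797e-04, -4.16775906e+01, -2.45806199e+01,  6.28902762e-05,
        1.11919572e-02, -1.21005687e-05]), 'position': array([ 0.18666158, -0.54328662,  0.2304185 ]), 'ee_rot': array([-9.42878956e-04,  9.86351985e-01,  1.64647721e-01, -2.73952707e-05]), 'contact_force': array([-0.06560837, -0.51378072, -0.27490131]), 'moment': array([-0.05898213,  0.02322502, -0.00055935]), 'width': 0.08543666821644429} 0.0187
scene 368.72291294874213 368.72291294874213 315.99662825929283 198.39778999682187 [[-0.85585256  0.51716487 -0.0075426 ]
 [ 0.38740012  0.63130728 -0.67184244]
 [-0.34269161 -0.57792008 -0.74065568]] [ 0.48762793 -0.17228558  1.21777989]
side 457.3880296263598 457.3880296263598 323.39923136568444 195.59474879889189 [[-0.98047179 -0.19579988  0.01837029]
 [-0.15300765  0.70081991 -0.69673533]
 [ 0.12354643 -0.68594013 -0.71709303]] [0.57137938 0.13789342 1.25527146]
wrist 309.70691628693146 309.70691628693146 318.0903532685568 198.54403961792482 [[ 0.32446429 -0.94589502 -0.00235512]
 [-0.90137609 -0.30994621  0.30241444]
 [-0.28678227 -0.09599984 -0.95317363]] [-0.57310964 -0.03974008  0.38076853]
```

View pics/scene0.png

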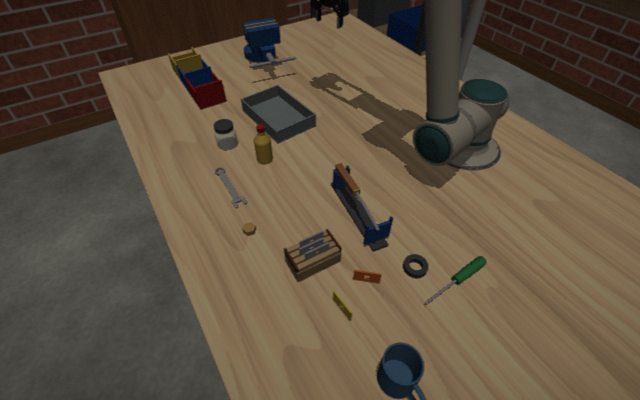

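View pics/side0.png

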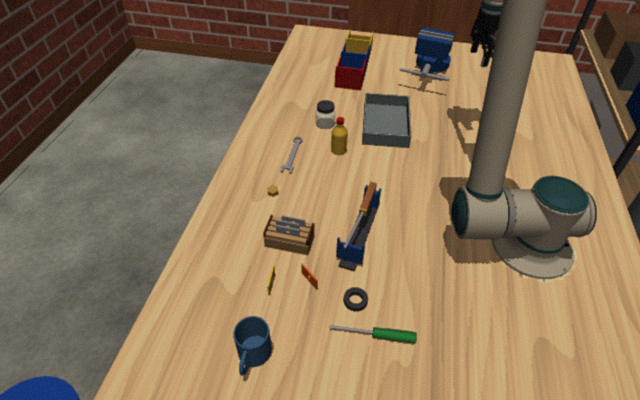

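View pics/wrist0.png

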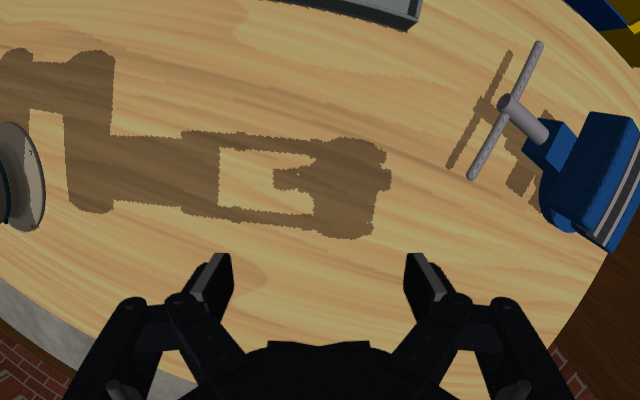

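The scene view shows the stand with its wooden handle at (347,180) and shaft running to the front rest at (378,232). The rack with three grey plates is at (313,250). The orange (367,277) and yellow (343,305) plates are lookalikes lying on the bench. The side view agrees: stand at (360,225), rack at (289,235).

```bash
cat > h.py <<'E'
import numpy as np,cv2,pickle
from scipy.spatial.transform import Rotation as Rn
def cam(d,X): return d["R"]@np.asarray(X)+d["t"]
def rays(d,uv,fish=False):
    uv=np.atleast_2d(uv).astype(float); x=(uv[:,0]-d["cx"]);y=(uv[:,1]-d["cy"])
    if fish:
        r=np.hypot(x,y);th=r/d["fx"];k=np.where(r>0,np.sin(th)/np.maximum(r,1e-9),0)
        c=np.c_[x*k,y*k,np.cos(th)]
    else: c=np.c_[x/d["fx"],y/d["fy"],np.ones(len(x))]
    return c
def origin(d): return -d["R"].T@d["t"]
def pts(d,uv,fish=False):
    uv=np.atleast_2d(uv); c=rays(d,uv,fish); z=d["range_z"][uv[:,1].astype(int),uv[:,0].astype(int)]
    P=c/c[:,2:]*z[:,None]; return (P-d["t"])@d["R"]
def onplane(d,uv,h,fish=False):
    w=rays(d,uv,fish)@d["R"]; o=origin(d); return o+w*((h-o[2])/w[:,2])[:,None]
def proj(d,X,fish=False):
    c=np.atleast_2d(X)@d["R"].T+d["t"]
    if fish:
        n=np.hypot(c[:,0],c[:,1]);th=np.arctan2(n,c[:,2]);return np.c_[d["cx"]+d["fx"]*th*c[:,0]/n,d["cy"]+d["fx"]*th*c[:,1]/n]
    return np.c_[d["cx"]+d["fx"]*c[:,0]/c[:,2],d["cy"]+d["fy"]*c[:,1]/c[:,2]]
def allpts(d,fish=False):
    v,u=np.mgrid[0:400,0:640]; P=pts(d,np.c_[u.ravel(),v.ravel()],fish); return P.reshape(400,640,3)
def load(n): return pickle.load(open(n+".pkl","rb"))
def grab(n,tag):
    from rig import imaging
    d=imaging.get_image(n); pickle.dump(d,open(f"{n}{tag}.pkl","wb")); cv2.imwrite(f"pics/{n}{tag}.png",d["image"][:,:,::-1]); return d
def crop(d,u0,v0,w,hh,s,name):
    im=cv2.resize(d["image"][v0:v0+hh,u0:u0+w,::-1],None,fx=s,fy=s,interpolation=cv2.INTER_CUBIC); cv2.imwrite("pics/"+name,im)
E
python3 - <<'E'
from h import *
d=load("scene0"); crop(d,270,150,150,140,4,"c_scene.png")
print("scene",pts(d,[(347,180),(378,232),(313,240),(367,277),(343,305),(264,150),(249,229),(415,265)]).round(3))
d=load("side0"); crop(d,255,170,140,130,4,"c_side.png")
print("side",pts(d,[(369,198),(350,240),(289,222),(309,276)]).round(3))
E
```

```text
scene [[ 0.471 -0.001  0.088]
 [ 0.484  0.16   0.047]
 [ 0.641  0.105  0.063]
 [ 0.565  0.23   0.003]
 [ 0.666  0.274  0.04 ]
 [ 0.596 -0.261  0.061]
 [ 0.751 -0.039  0.021]
 [ 0.443  0.264  0.001]]
side [[ 0.458 -0.006  0.081]
 [ 0.49   0.094  0.011]
 [ 0.651  0.123  0.08 ]
 [ 0.576  0.223 -0.   ]]
```

View pics/c_scene.png

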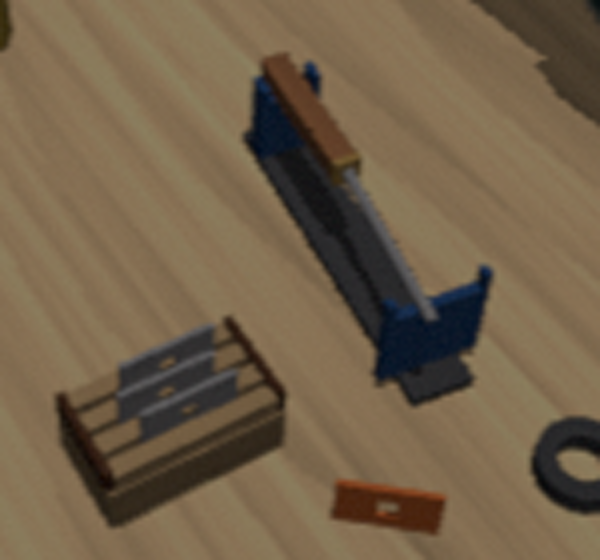

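View pics/c_side.png

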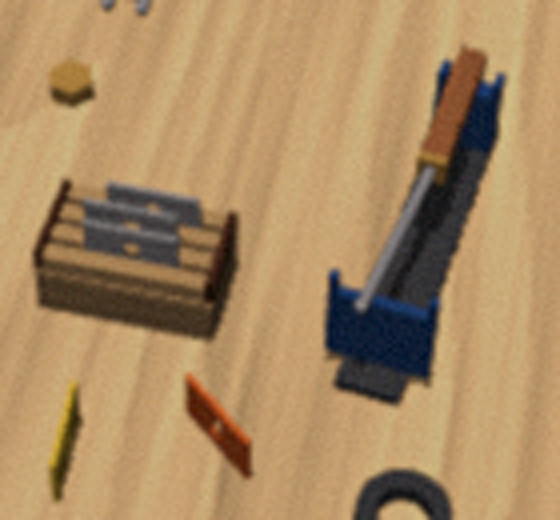

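Run:
```python
from h import *
for n in ["scene0","side0"]:
    d=load(n); P=allpts(d); hsv=cv2.cvtColor(d["image"],cv2.COLOR_RGB2HSV)
    x,y,z=P[...,0],P[...,1],P[...,2]
    box=(x>.40)&(x<.55)&(y>-.1)&(y<.25)
    m=box&(z>.078)&(hsv[...,0]<15)&(hsv[...,1]>80)
    q=P[m]; c=q.mean(0); a=cv2.fitLine(q[:,:2].astype(np.float32),cv2.DIST_HUBER,0,.01,.01).ravel()
    t=(q[:,:2]-a[2:])@a[:2]
    print(n,"handle",len(q),c.round(4),"zmed",np.median(q[:,2]).round(4),"dir",np.degrees(np.arctan2(a[1],a[0])).round(1),"ext",(a[2:]+np.outer([t.min(),t.max()],a[:2])).round(3))
    m=box&(hsv[...,0]>100)&(hsv[...,0]<125)&(hsv[...,1]>120)&(z>.03)
    q=P[m]; print("blue",len(q), q.min(0).round(3),q.max(0).round(3))
    for s,w in (("rear",q[:,1]<.05),("front",q[:,1]>.05)):
        qq=q[w]; tt=qq[qq[:,2]>.06]; print(s,len(tt),tt.mean(0).round(3), tt[np.argmin(tt[:,0])].round(3),tt[np.argmax(tt[:,0])].round(3))
    box=(x>.55)&(x<.75)&(y>.03)&(y<.2)
    m=box&(z>.063); q=P[m]; print("plates",len(q),q.mean(0).round(3),q.min(0).round(3),q.max(0).round(3))
    m=box&(z>.02); q=P[m]; r=cv2.minAreaRect(q[:,:2].astype(np.float32)*1000); print("rack",r)
```

```text
scene0 handle 230 [ 0.4652 -0.0152  0.0859] zmed 0.0863 dir 81.8 ext [[ 0.457 -0.069]
 [ 0.472  0.035]]
blue 373 [ 0.432 -0.061  0.03 ] [0.521 0.165 0.088]
rear 36 [ 0.465 -0.05   0.072] [ 0.432 -0.051  0.077] [ 0.478 -0.053  0.063]
front 118 [0.488 0.158 0.071] [0.45  0.16  0.085] [0.521 0.155 0.076]
plates 427 [0.653 0.123 0.075] [0.597 0.1   0.063] [0.689 0.144 0.085]
rack ((654.8255615234375, 123.07835388183594), (70.74748229980469, 123.12696075439453), 87.19245147705078)
side0 handle 199 [ 0.4608 -0.0147  0.0843] zmed 0.0844 dir 82.9 ext [[ 0.454 -0.067]
 [ 0.467  0.038]]
blue 363 [ 0.433 -0.057  0.031] [0.516 0.168 0.088]
rear 28 [ 0.446 -0.047  0.068] [ 0.433 -0.043  0.074] [ 0.474 -0.046  0.078]
front 115 [0.479 0.161 0.07 ] [0.45  0.166 0.07 ] [0.516 0.153 0.084]
plates 362 [0.65  0.125 0.074] [0.614 0.102 0.063] [0.688 0.148 0.083]
rack ((653.1844482421875, 124.9482421875), (74.19425201416016, 124.01343536376953), 86.53327941894531)
```

```bash
cat >> h.py <<'E'
def st():
    from rig import manip
    return manip.get_state()
def tool(s):
    q=s["ee_rot"]; return Rn.from_quat([q[1],q[2],q[3],q[0]]), np.array(s["position"])
def go(s,p,yaw):
    "shift+turn in tool axes to reach p with tool down, tool x at yaw"
    R,t=tool(s); Rt=Rn.from_matrix(np.c_[[np.cos(yaw),np.sin(yaw),0],[np.sin(yaw),-np.cos(yaw),0],[0,0,-1]])
    return R.inv().apply(np.asarray(p)-t).round(4),(R.inv()*Rt).as_rotvec().round(4)
def info(s):
    R,t=tool(s); M=R.as_matrix(); print("clk",round(s["clock"],2),"p",t.round(4),"yaw",np.degrees(np.arctan2(M[1,0],M[0,0])).round(2),"z",M[:,2].round(4),"F",np.round(s["contact_force"],2),"w",round(s["width"],4),"q",np.round(s["qpos"],2))
E
python3 - <<'E'
from h import *
s=st();info(s);d=load("wrist0");R,t=tool(s);print(R.inv().apply(origin(d)-t),R.inv().apply(d["R"][2]),R.inv().apply(d["R"][0]))
print(go(s,[.5,-.05,.3],np.radians(82)),go(s,[.5,-.05,.3],np.radians(-98)))
E
```

```text
clk 0.15 p [ 0.1867 -0.5434  0.2306] yaw 18.95 z [-3.0e-04  1.4e-03 -1.0e+00] F [-0.67  0.16  0.31] w 0.0855 q [-1.36  0.28  1.51  0.    1.36 -0.12]
[ 0.07705035 -0.00079003 -0.14295858] [-0.30259371 -0.00101541  0.9531191 ] [-3.57137603e-04  9.99999483e-01  9.51972048e-04]
(array([ 0.4566, -0.365 , -0.0688]), array([-1.2000e-03, -9.0000e-04, -1.1004e+00])) (array([ 0.4566, -0.365 , -0.0688]), array([-1.1000e-03,  1.3000e-03,  2.0412e+00]))
```

```bash
cat >> h.py <<'E'
def plan(s,p,yaw,n,jaw=.085,turnrows=None):
    "rows for straight line to p, turning to yaw, over n rows"
    R,t=tool(s); Rt=Rn.from_matrix(np.c_[[np.cos(yaw),np.sin(yaw),0],[np.sin(yaw),-np.cos(yaw),0],[0,0,-1]])
    rv=(R.inv()*Rt).as_rotvec(); k=turnrows or n; dw=(np.asarray(p)-t)/n; cur=R; out=[]
    for i in range(n):
        r=rv/k if i<k else rv*0
        out.append([jaw]+cur.inv().apply(dw).round(4).tolist()+r.round(3).tolist()); cur=cur*Rn.from_rotvec(r)
    for i in range(0,n,8): print([v for r in out[i:i+8] for v in r])
E
python3 - <<'E'
from h import *
plan(st(),[.52,-.02,.30],np.radians(82),16,.085,10)
E
```

```text
[0.085, 0.0303, -0.0242, -0.0043, -0.0, -0.0, -0.11, 0.085, 0.0328, -0.0207, -0.0043, -0.0, -0.0, -0.11, 0.085, 0.0349, -0.017, -0.0043, -0.0, -0.0, -0.11, 0.085, 0.0365, -0.013, -0.0043, -0.0, -0.0, -0.11, 0.085, 0.0377, -0.009, -0.0043, -0.0, -0.0, -0.11, 0.085, 0.0385, -0.0048, -0.0043, -0.0, -0.0, -0.11, 0.085, 0.0388, -0.0005, -0.0043, -0.0, -0.0, -0.11, 0.085, 0.0386, 0.0038, -0.0043, -0.0, -0.0, -0.11]
[0.085, 0.038, 0.008, -0.0043, -0.0, -0.0, -0.11, 0.085, 0.0368, 0.0121, -0.0043, -0.0, -0.0, -0.11, 0.085, 0.0353, 0.0161, -0.0043, -0.0, -0.0, -0.0, 0.085, 0.0353, 0.0161, -0.0043, -0.0, -0.0, -0.0, 0.085, 0.0353, 0.0161, -0.0043, -0.0, -0.0, -0.0, 0.085, 0.0353, 0.0161, -0.0043, -0.0, -0.0, -0.0, 0.085, 0.0353, 0.0161, -0.0043, -0.0, -0.0, -0.0, 0.085, 0.0353, 0.0161, -0.0043, -0.0, -0.0, -0.0]
```

Call:
{"fn": "apply_moves", "kwargs": {"moves": [0.085, 0.03, -0.024, -0.004, 0, 0, -0.11, 0.085, 0.033, -0.021, -0.004, 0, 0, -0.11, 0.085, 0.035, -0.017, -0.004, 0, 0, -0.11, 0.085, 0.036, -0.013, -0.004, 0, 0, -0.11, 0.085, 0.038, -0.009, -0.004, 0, 0, -0.11, 0.085, 0.038, -0.005, -0.004, 0, 0, -0.11, 0.085, 0.039, 0, -0.004, 0, 0, -0.11, 0.085, 0.039, 0.004, -0.004, 0, 0, -0.11]}}

```text
clock: 0.82
position: [0.351, -0.276, 0.2585]
ee_rot: [-0.003, 0.815, 0.58, -0.001]
contact_force: [-0.4, -0.3, -0.2]
width: 0.0848
```

Run:
```python
from h import *
s=st();info(s);plan(s,[.52,-.02,.30],np.radians(82),10,.085,4)
```

```text
clk 0.82 p [ 0.351  -0.276   0.2585] yaw 70.88 z [-0.0043  0.0039 -1.    ] F [-0.45 -0.33 -0.16] w 0.0848 q [-0.82  0.07  1.7  -0.    1.38 -0.49]
[0.085, 0.0297, 0.0076, -0.0041, -0.001, -0.001, -0.048, 0.085, 0.0293, 0.009, -0.0041, -0.001, -0.001, -0.048, 0.085, 0.0289, 0.0104, -0.0041, -0.001, -0.001, -0.048, 0.085, 0.0283, 0.0118, -0.0041, -0.001, -0.001, -0.048, 0.085, 0.0277, 0.0132, -0.0042, -0.0, -0.0, -0.0, 0.085, 0.0277, 0.0132, -0.0042, -0.0, -0.0, -0.0, 0.085, 0.0277, 0.0132, -0.0042, -0.0, -0.0, -0.0, 0.085, 0.0277, 0.0132, -0.0042, -0.0, -0.0, -0.0]
[0.085, 0.0277, 0.0132, -0.0042, -0.0, -0.0, -0.0, 0.085, 0.0277, 0.0132, -0.0042, -0.0, -0.0, -0.0]
```

Call:
{"fn": "apply_moves", "kwargs": {"moves": [0.085, 0.037, 0.01, -0.005, 0, 0, -0.048, 0.085, 0.037, 0.011, -0.005, 0, 0, -0.048, 0.085, 0.036, 0.013, -0.005, 0, 0, -0.048, 0.085, 0.035, 0.015, -0.005, 0, 0, -0.048, 0.085, 0.035, 0.016, -0.005, 0, 0, 0, 0.085, 0.035, 0.016, -0.005, 0, 0, 0, 0.085, 0.035, 0.016, -0.005, 0, 0, 0, 0.085, 0.035, 0.016, -0.005, 0, 0, 0]}}

```text
clock: 1.48
position: [0.5202, -0.0014, 0.3]
ee_rot: [-0.003, 0.751, 0.661, -0.001]
contact_force: [0.7, -1.4, -0.1]
width: 0.0851
```

Run:
```python
from h import *
info(st()); d=grab("wrist",1)
```

```text
clk 1.48 p [ 0.5202 -0.0014  0.3   ] yaw 82.69 z [-0.0048  0.0036 -1.    ] F [ 0.7  -1.42 -0.05] w 0.0851 q [-0.14  0.16  1.49  0.    1.5  -0.01]
```

View pics/wrist1.png

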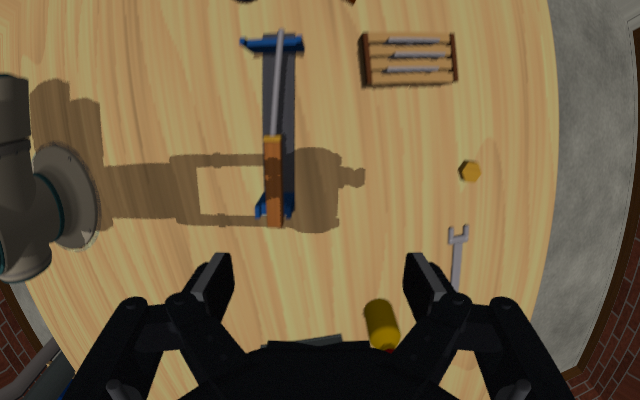

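Run:
```python
from h import *
d=load("wrist1"); crop(d,225,15,130,220,3,"w1a.png"); crop(d,350,20,120,75,6,"w1b.png")
P=allpts(d,True); hsv=cv2.cvtColor(d["image"],cv2.COLOR_RGB2HSV)
x,y,z=P[...,0],P[...,1],P[...,2]
box=(x>.40)&(x<.55)&(y>-.1)&(y<.25)
m=box&(z>.078)&(z<.1)&(hsv[...,0]<18)&(hsv[...,1]>80); q=P[m]
print("handle z",np.median(q[:,2]),len(q)); r=cv2.minAreaRect(q[:,:2].astype(np.float32)*1000);print(r)
m=box&(z>.06)&(z<.09)&(hsv[...,1]<70)&(y>.04);q=P[m];print("shaft",len(q))
a=cv2.fitLine(q[:,:2].astype(np.float32),cv2.DIST_HUBER,0,.01,.01).ravel();print(np.degrees(np.arctan2(a[1],a[0])),a,q[:,1].min(),q[:,1].max(),np.median(q[:,2]))
box=(x>.55)&(x<.75)&(y>.03)&(y<.2)
m=box&(z>.02)&(z<.1); q=P[m]; print("rack",cv2.minAreaRect(q[:,:2].astype(np.float32)*1000))
m=box&(z>.068)&(z<.1);n,l,stt,c=cv2.connectedComponentsWithStats(m.astype(np.uint8))
for i in range(1,n):
    if stt[i,4]>15:
        q=P[l==i]; print(c[i],stt[i,4],q.mean(0).round(4),q[:,2].max().round(3),cv2.minAreaRect(q[:,:2].astype(np.float32)*1000))
```

```text
handle z 0.08523501752849419 1402
((460.221923828125, 48.60247802734375), (232.79208374023438, 44.0826530456543), 86.04315948486328)
shaft 709
77.339035 [0.21918148 0.9756841  0.48385486 0.1135699 ] 0.0481280749948399 0.17213853977249186 0.07860383277830404
rack ((652.355712890625, 123.274169921875), (69.56526184082031, 123.92744445800781), 87.98230743408203)
[411.52490421  41.68582375] 261 [0.6486 0.1416 0.0782] 0.082 ((650.501953125, 142.09539794921875), (5.109136581420898, 65.39891052246094), 88.18708801269531)
[417.29831933  55.94957983] 238 [0.6534 0.1236 0.0785] 0.082 ((654.8082885742188, 123.70850372314453), (4.866907596588135, 63.66571044921875), 87.95462036132812)
[410.01376147  70.39449541] 218 [0.6418 0.1062 0.079 ] 0.083 ((643.7713623046875, 106.3886947631836), (5.2929840087890625, 64.46834564208984), 87.80074310302734)
```

View pics/w1a.png

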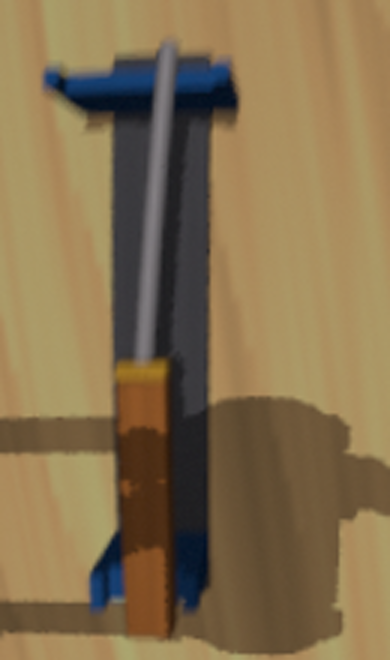

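View pics/w1b.png

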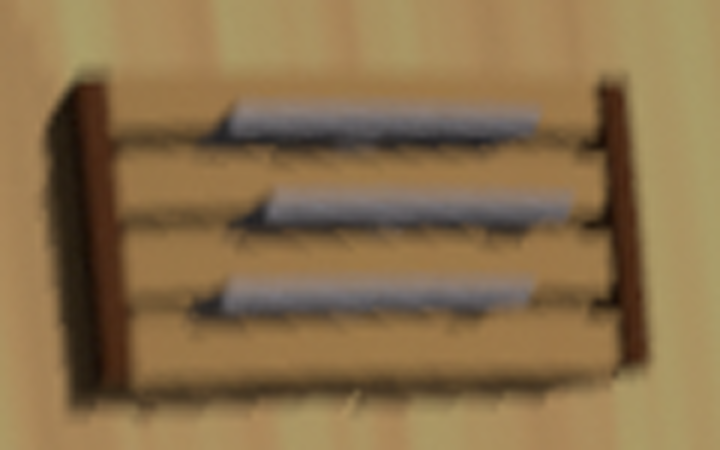

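Run:
```python
from h import *
d=load("wrist1")
P=allpts(d,True); hsv=cv2.cvtColor(d["image"],cv2.COLOR_RGB2HSV)
x,y,z=P[...,0],P[...,1],P[...,2]
box=(x>.40)&(x<.55)&(y>-.1)&(y<.06)
m=box&(z>.0815)&(z<.1)
m2=cv2.morphologyEx(m.astype(np.uint8),cv2.MORPH_OPEN,np.ones((5,5)))
n,l,s_,c=cv2.connectedComponentsWithStats(m2); i=1+np.argmax(s_[1:,4]); q=P[l==i]
print(len(q),np.median(q[:,2]),cv2.minAreaRect(q[:,:2].astype(np.float32)*1000)); 
a=cv2.fitLine(q[:,:2].astype(np.float32),cv2.DIST_HUBER,0,.01,.01).ravel();print("handle dir",np.degrees(np.arctan2(a[1],a[0])),a)
vv,uu=np.nonzero(l==i);print(uu.min(),uu.max(),vv.min(),vv.max())
# rays of handle top outline at z .085
cnt=cv2.findContours((l==i).astype(np.uint8),0,1)[0][0][:,0]
r=onplane(d,cnt,.085,True)[:,:2].astype(np.float32)*1000;print("rayrect",cv2.minAreaRect(r))
# shaft, trimmed
box=(x>.44)&(x<.53)
m=box&(z>.070)&(z<.088)&(hsv[...,1]<70)&(y>.05)&(y<.15);q=P[m];vv,uu=np.nonzero(m)
o=onplane(d,np.c_[uu,vv],.077,True)[:,:2]
a=cv2.fitLine(o.astype(np.float32),cv2.DIST_HUBER,0,.01,.01).ravel();print("shaft",len(q),np.degrees(np.arctan2(a[1],a[0])),a)
# front cheeks
m=(x>.40)&(x<.55)&(hsv[...,0]>100)&(hsv[...,0]<125)&(hsv[...,1]>120)&(z>.078)
for w in (m&(y>.1),m&(y<.1)):
    n,l,s_,c=cv2.connectedComponentsWithStats(w.astype(np.uint8))
    for i in range(1,n):
        if s_[i,4]>4: print("cheek",s_[i,4],P[l==i].mean(0).round(4))
```

```text
1483 0.08525144319142017 ((460.38897705078125, -11.652774810791016), (113.8749771118164, 20.782806396484375), 82.18185424804688)
handle dir 82.22211 [ 0.13533323  0.99080014  0.46121946 -0.00914319]
263 281 138 228
rayrect ((460.8036193847656, -11.505367279052734), (113.30945587158203, 20.530786514282227), 82.05741119384766)
shaft 572 77.76039 [0.2120003  0.9772696  0.48047987 0.10019798]
cheek 43 [0.5146 0.1528 0.0849]
cheek 21 [0.4513 0.1643 0.084 ]
cheek 5 [ 0.4738 -0.0532  0.0782]
cheek 5 [ 0.4341 -0.0505  0.0785]
```

The wrist view shows the handle at (273,182), shaft nose at (281,30), and the plates' top edges at (411,42), (417,56) and (410,70). The handle measures 114 x 20.7 mm with its top at 85 mm. The stand cheeks give the same 82.2° heading, and the shaft is bent about -4.4°. Lookalikes are the orange plate (367,277) and yellow plate (343,305) in the scene view, both lying on the bench outside the rack. The three grey plates in the rack are the ones I want, and the brown-handled rod on the blue stand is the only rod.

Run:
```python
from h import *
plan(st(),[.4622,.0007,.11],np.radians(82.2),8)
```

```text
[0.085, -0.0018, -0.0077, 0.0238, -0.0, -0.001, 0.002, 0.085, -0.0018, -0.0077, 0.0238, -0.0, -0.001, 0.002, 0.085, -0.0018, -0.0077, 0.0238, -0.0, -0.001, 0.002, 0.085, -0.0017, -0.0077, 0.0238, -0.0, -0.001, 0.002, 0.085, -0.0017, -0.0077, 0.0238, -0.0, -0.001, 0.002, 0.085, -0.0017, -0.0077, 0.0238, -0.0, -0.001, 0.002, 0.085, -0.0017, -0.0077, 0.0238, -0.0, -0.001, 0.002, 0.085, -0.0017, -0.0077, 0.0238, -0.0, -0.001, 0.002]
```

Call:
{"fn": "apply_moves", "kwargs": {"moves": [0.085, -0.002, -0.012, 0.024, 0, -0.001, 0.002, 0.085, -0.002, -0.012, 0.024, 0, -0.001, 0.002, 0.085, -0.002, -0.012, 0.024, 0, -0.001, 0.002, 0.085, -0.002, -0.012, 0.024, 0, -0.001, 0.002, 0.085, -0.002, -0.008, 0.024, 0, -0.001, 0.002, 0.085, -0.002, -0.004, 0.024, 0, -0.001, 0.002, 0.085, -0.002, 0, 0.024, 0, -0.001, 0.002, 0.085, 0, 0, 0.02, 0, -0.001, 0.002]}}

```text
clock: 2.2
position: [0.4671, 0.0052, 0.1084]
ee_rot: [0.003, 0.75, 0.661, 0.006]
contact_force: [0.2, 0.0, 0.1]
width: 0.0851
```

Run:
```python
from h import *
s=st();info(s);print(go(s,[.4622,.0007,.056],np.radians(82.2)))
d=grab("wrist",2)
```

```text
clk 2.2 p [0.4671 0.0052 0.1084] yaw 82.79 z [ 0.0132  0.0029 -0.9999] F [0.17 0.   0.12] w 0.0851 q [-0.14  0.22  1.93  0.01  0.99 -0.02]
(array([-0.0053, -0.005 ,  0.0524]), array([ 0.0127, -0.0046,  0.0103]))
```

View pics/wrist2.png

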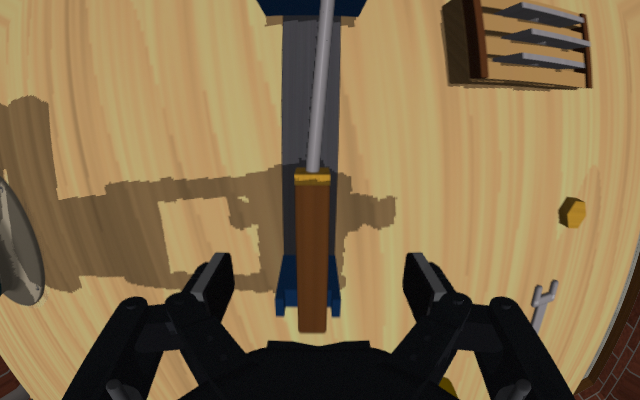

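Run:
```python
from h import *
d=load("wrist2")
P=allpts(d,True); hsv=cv2.cvtColor(d["image"],cv2.COLOR_RGB2HSV)
x,y,z=P[...,0],P[...,1],P[...,2]
m=(x>.40)&(x<.55)&(y>-.1)&(y<.06)&(z>.0815)&(z<.09)
m2=cv2.morphologyEx(m.astype(np.uint8),cv2.MORPH_OPEN,np.ones((7,7)))
n,l,s_,c=cv2.connectedComponentsWithStats(m2); i=1+np.argmax(s_[1:,4]); q=P[l==i]
print(len(q),np.median(q[:,2]),cv2.minAreaRect(q[:,:2].astype(np.float32)*1000)); 
box=(x>.44)&(x<.53)
m=box&(z>.070)&(z<.088)&(hsv[...,1]<70)&(y>.05)&(y<.14);vv,uu=np.nonzero(m)
o=onplane(d,np.c_[uu,vv],.077,True)[:,:2]
a=cv2.fitLine(o.astype(np.float32),cv2.DIST_HUBER,0,.01,.01).ravel();print("shaft",len(o),np.degrees(np.arctan2(a[1],a[0])),a, np.median(P[m][:,2]),P[m][:,2].max())
box=(x>.55)&(x<.75)&(y>.03)&(y<.2)
m=box&(z>.068)&(z<.1);n,l,stt,c=cv2.connectedComponentsWithStats(m.astype(np.uint8))
for i in range(1,n):
    if stt[i,4]>15:
        q=P[l==i]; print(c[i],stt[i,4],q.mean(0).round(4),q[:,2].max().round(3),cv2.minAreaRect(q[:,:2].astype(np.float32)*1000))
```

```text
5185 0.08528621147042413 ((460.5679626464844, -12.49261474609375), (115.52954864501953, 20.42426872253418), 82.4987564086914)
shaft 2284 77.64418 [0.2139821  0.9768376  0.4790126  0.09470166] 0.07874460154092541 0.08150218595893817
[548.04219409  12.63150492] 711 [0.6456 0.1413 0.0771] 0.083 ((649.9175415039062, 142.0149688720703), (5.3218584060668945, 65.29956817626953), 88.41773986816406)
[555.80230643  37.30971993] 607 [0.6494 0.1233 0.0776] 0.082 ((654.53173828125, 123.77467346191406), (4.957226753234863, 66.3016586303711), 87.90625762939453)
[548.171875    59.93576389] 576 [0.6381 0.1059 0.0781] 0.082 ((643.5360107421875, 106.0877456665039), (4.772420406341553, 66.13587951660156), 87.98870086669922)
```

Call:
{"fn": "apply_moves", "kwargs": {"moves": [0.085, -0.003, -0.003, 0.002, 0.006, -0.002, 0.004, 0.085, -0.002, -0.002, 0.002, 0.004, -0.002, 0.003, 0.085, 0, 0, 0.006, 0.002, 0, 0.002, 0.085, 0, 0, 0.01, 0, 0, 0, 0.085, 0, 0, 0.01, 0, 0, 0, 0.085, 0, 0, 0.01, 0, 0, 0, 0.085, 0, 0, 0.01, 0, 0, 0, 0.085, 0, 0, 0, 0, 0, 0]}}

```text
clock: 2.92
position: [0.463, -0.0009, 0.0576]
ee_rot: [0.001, 0.754, 0.657, 0.001]
contact_force: [-0.1, 0.5, 0.8]
width: 0.0852
```

Run:
```python
from h import *
s=st();info(s);print(go(s,[.4623,.0002,.056],np.radians(82.3)))
```

```text
clk 2.92 p [ 0.463  -0.0009  0.0576] yaw 82.15 z [ 2.5e-03 -4.0e-04 -1.0e+00] F [-0.13  0.52  0.75] w 0.0852 q [-0.15  0.28  1.99  0.    0.86 -0.02]
(array([ 0.001 , -0.0009,  0.0016]), array([ 0.0025,  0.    , -0.0027]))
```

Well placed; small correction and then close.

Call:
{"fn": "apply_moves", "kwargs": {"moves": [0.085, 0.001, -0.001, 0.002, 0.002, 0, -0.002, 0.085, 0, 0, 0, 0, 0, 0, 0.015, 0, 0, 0, 0, 0, 0, 0.015, 0, 0, 0, 0, 0, 0, 0.015, 0, 0, 0, 0, 0, 0, 0.015, 0, 0, 0, 0, 0, 0, 0.015, 0, 0, 0, 0, 0, 0, 0.015, 0, 0, 0, 0, 0, 0], "newtons": 90}}

```text
clock: 3.58
position: [0.4663, -0.0004, 0.06]
ee_rot: [0.004, 0.753, 0.658, 0.003]
contact_force: [-1.0, 0.7, -0.8]
width: 0.0186
```

Run:
```python
from h import *
s=st();info(s)
```

```text
clk 3.58 p [ 4.663e-01 -4.000e-04  6.000e-02] yaw 82.29 z [ 0.0098 -0.0016 -1.    ] F [-1.03  0.74 -0.83] w 0.0186 q [-0.15  0.28  1.99 -0.    0.86 -0.02]
```

Call:
{"fn": "apply_moves", "kwargs": {"moves": [0.015, 0, 0, 0, 0, 0, 0, 0.015, 0, 0, -0.004, 0, 0, 0, 0.015, 0, 0, -0.01, 0, 0, 0, 0.015, 0, 0, -0.01, 0, 0, 0, 0.015, 0, 0, -0.01, 0, 0, 0, 0.015, 0, 0, -0.01, 0, 0, 0, 0.015, 0, 0, -0.01, 0, 0, 0, 0.015, 0, 0, -0.005, 0, 0, 0]}}

```text
clock: 4.25
position: [0.4625, 0.0001, 0.1197]
ee_rot: [0.001, 0.753, 0.658, 0.0]
contact_force: [1.0, -0.1, -1.4]
width: 0.0182
```

Run:
```python
from h import *
s=st();info(s); d=grab("wrist",3)
```

```text
clk 4.25 p [4.625e-01 1.000e-04 1.197e-01] yaw 82.27 z [ 1.3e-03 -6.0e-04 -1.0e+00] F [ 1.   -0.13 -1.36] w 0.0182 q [-0.15  0.2   1.91 -0.    1.03 -0.02]
```

View pics/wrist3.png

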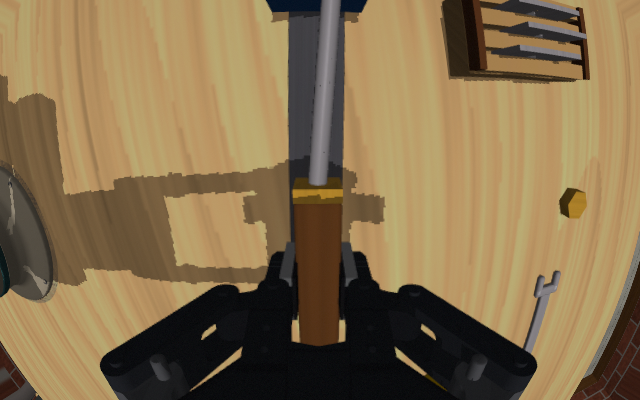

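```bash
cat >> h.py <<'E'
def shaft(d,s):
    "shaft points in tool frame from wrist depth: returns fits"
    R,t=tool(s); P=allpts(d,True); T=((P.reshape(-1,3)-t)@R.as_matrix()).reshape(P.shape)
    hsv=cv2.cvtColor(d["image"],cv2.COLOR_RGB2HSV)
    x,y,z=T[...,0],T[...,1],T[...,2]   # z down positive
    m=(x>.055)&(x<.18)&(abs(y)<.03)&(z>-.045)&(z<.01)&(hsv[...,1]<70)
    return T,m
E
python3 - <<'E'
from h import *
s=st();d=load("wrist3");T,m=shaft(d,s);q=T[m];print(len(q),q[:,0].min(),q[:,0].max())
for a in np.arange(.06,.16,.02):
    w=q[(q[:,0]>a)&(q[:,0]<a+.02)]
    if len(w): print(a, w[:,0].mean().round(4),"y",np.median(w[:,1]).round(4),"top z",np.percentile(w[:,2],[5,15,30]).round(4),len(w))
hm=(T[...,0]<.04)&(T[...,0]>.015)&(abs(T[...,1])<.012)&(T[...,2]<-.02)&(T[...,2]>-.05);print("handle top z",np.median(T[hm][:,2]),"y",T[hm][:,1].min(),T[hm][:,1].max())
hm=(T[...,0]<.06)&(T[...,0]>-.02)&(abs(T[...,1])<.012)&(T[...,2]<-.02)&(T[...,2]>-.05)
h=T[hm];print("front x",np.percentile(h[:,0],[98,99.5]));w=np.polyfit(h[:,0],h[:,2],1);print("pitch",w)
w=np.polyfit(h[:,0],h[:,1],1);print("yaw",w)
a=cv2.fitLine(q[:,:2].astype(np.float32),cv2.DIST_HUBER,0,.01,.01).ravel();print("shaft",np.degrees(np.arctan2(a[1],a[0])),a)
E
```

```text
3181 0.0550068051835037 0.12180901508895103
0.06 0.07 y 0.0003 top z [-0.0197 -0.0192 -0.0188] 978
0.08 0.0901 y 0.0015 top z [-0.0197 -0.0192 -0.0188] 992
0.1 0.1097 y 0.003 top z [-0.0198 -0.0193 -0.0188] 910
0.12000000000000001 0.1207 y 0.0039 top z [-0.0194 -0.0188 -0.0183] 68
handle top z -0.024901736213336603 y -0.011696233923827445 0.008643818156061236
front x [0.04462946 0.04489736]
pitch [ 0.06430052 -0.02750076]
yaw [-0.02029146 -0.00044523]
shaft 4.1658072 [0.997358   0.07264302 0.0877943  0.00140636]
```

Run:
```python
from h import *
plan(st(),[.641,-.115,.115],np.radians(92.2),8,.015)
```

```text
[0.015, -0.0113, 0.024, 0.0007, 0.0, 0.0, -0.022, 0.015, -0.0118, 0.0237, 0.0007, 0.0, 0.0, -0.022, 0.015, -0.0123, 0.0235, 0.0007, 0.0, 0.0, -0.022, 0.015, -0.0128, 0.0232, 0.0007, 0.0, 0.0, -0.022, 0.015, -0.0133, 0.0229, 0.0007, 0.0, 0.0, -0.022, 0.015, -0.0138, 0.0226, 0.0007, 0.0, 0.0, -0.022, 0.015, -0.0143, 0.0223, 0.0007, 0.0, 0.0, -0.022, 0.015, -0.0147, 0.022, 0.0007, 0.0, 0.0, -0.022]
```

Call:
{"fn": "apply_moves", "kwargs": {"moves": [0.015, -0.011, 0.024, 0, 0, 0, -0.022, 0.015, -0.012, 0.024, 0, 0, 0, -0.022, 0.015, -0.012, 0.024, 0, 0, 0, -0.022, 0.015, -0.013, 0.023, 0, 0, 0, -0.022, 0.015, -0.013, 0.023, 0, 0, 0, -0.022, 0.015, -0.014, 0.023, 0, 0, 0, -0.022, 0.015, -0.014, 0.022, 0, 0, 0, -0.022, 0.015, -0.015, 0.022, 0, 0, 0, -0.022]}}

```text
clock: 4.97
position: [0.6397, -0.114, 0.1153]
ee_rot: [-0.005, 0.688, 0.726, -0.002]
contact_force: [-0.1, -0.1, -0.9]
width: 0.0185
```

Run:
```python
from h import *
s=st();info(s);plan(s,[.641,-.115,.0458],np.radians(92.2),6,.015)
```

```text
clk 4.97 p [ 0.6397 -0.114   0.1153] yaw 93.03 z [-0.0106  0.0037 -0.9999] F [-0.1  -0.13 -0.92] w 0.0185 q [-0.28  0.47  1.5   0.    1.19 -0.34]
[0.015, -0.0002, 0.0003, 0.0116, -0.002, -0.001, 0.002, 0.015, -0.0002, 0.0003, 0.0116, -0.002, -0.001, 0.002, 0.015, -0.0002, 0.0003, 0.0116, -0.002, -0.001, 0.002, 0.015, -0.0002, 0.0003, 0.0116, -0.002, -0.001, 0.002, 0.015, -0.0002, 0.0002, 0.0116, -0.002, -0.001, 0.002, 0.015, -0.0002, 0.0002, 0.0116, -0.002, -0.001, 0.002]
```

Call:
{"fn": "apply_moves", "kwargs": {"moves": [0.015, 0, 0, 0.011, -0.002, -0.001, 0.003, 0.015, 0, 0, 0.011, -0.002, -0.001, 0.003, 0.015, 0, 0, 0.011, -0.002, -0.001, 0.002, 0.015, 0, 0, 0.011, -0.002, -0.001, 0.002, 0.015, 0, 0, 0.011, -0.001, 0, 0.002, 0.015, 0, 0, 0.009, 0, 0, 0.001, 0.015, 0, 0, 0.003, 0, 0, 0, 0.015, 0, 0, 0, 0, 0, 0]}}

```text
clock: 5.63
position: [0.6448, -0.1195, 0.0381]
ee_rot: [-0.001, 0.694, 0.72, -0.001]
contact_force: [-0.1, -0.4, -0.7]
width: 0.0185
```

Run:
```python
from h import *
s=st();info(s);print(go(s,[.641,-.115,.0458],np.radians(92.2)))
d=grab("wrist",4);
d2=grab("side",4); d3=grab("scene",4)
```

```text
clk 5.63 p [ 0.6448 -0.1195  0.0381] yaw 92.07 z [-2.6e-03 -9.0e-04 -1.0e+00] F [-0.07 -0.42 -0.74] w 0.0185 q [-0.29  0.54  1.58 -0.    1.02 -0.32]
(array([ 0.0046, -0.0036, -0.0077]), array([-0.0027,  0.0008, -0.0022]))
```

View pics/wrist4.png

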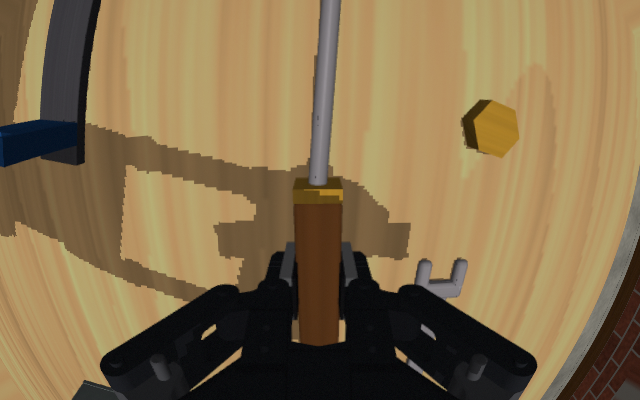

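Run:
```python
from h import *
d=load("scene4");print(proj(d,[.645,.056,.055]).round(0)); crop(d,230,180,130,110,5,"s4.png")
d=load("side4");print(proj(d,[.645,.056,.055]).round(0)); crop(d,230,150,130,110,5,"sd4.png")
```

```text
[[302. 229.]]
[[298. 210.]]
```

View pics/s4.png

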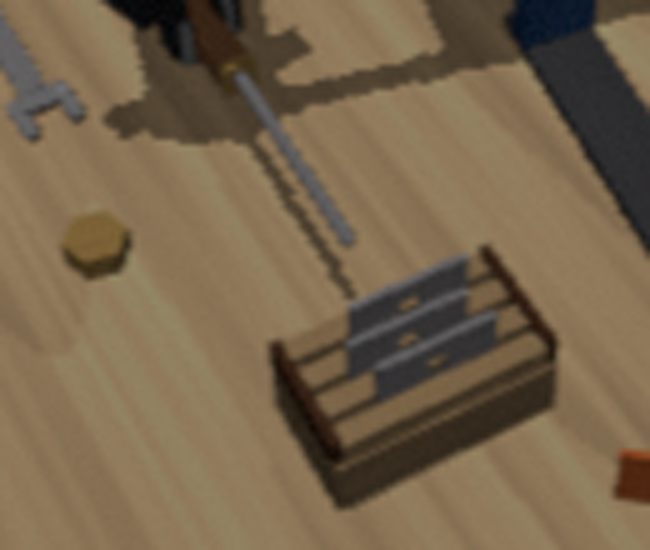

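View pics/sd4.png

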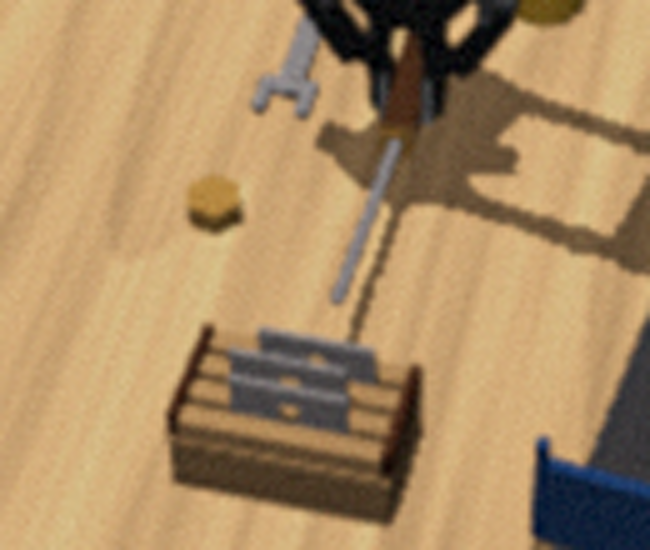

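Run:
```python
from h import *
d=load("scene4");e=load("side4")
for p in ([.6437,.1063,.06],[.6547,.1237,.06],[.6502,.1420,.06]): print(((proj(d,p)-[230,180])*5).round(0),((proj(e,p)-[230,150])*5).round(0))
s=st();R,t=tool(s);n=t+R.apply([.175,.0078,-.0155]);print("nose",n,((proj(d,n)-[230,180])*5).round(0),((proj(e,n)-[230,150])*5).round(0))
```

```text
[[412. 307.]] [[318. 363.]]
[[411. 342.]] [[290. 384.]]
[[439. 366.]] [[289. 412.]]
nose [0.64730454 0.05543503 0.0549613 ] [[354. 245.]] [[334. 300.]]
```

Call:
{"fn": "apply_moves", "kwargs": {"moves": [0.015, 0.001, -0.003, -0.004, -0.002, 0.001, -0.002, 0.015, 0, -0.001, -0.003, 0, 0, 0, 0.015, 0, 0, 0, 0, 0, 0, 0.015, 0, 0, 0, 0, 0, 0, 0.015, 0, 0, 0, 0, 0, 0, 0.015, 0, 0, 0, 0, 0, 0, 0.015, 0, 0, 0, 0, 0, 0, 0.015, 0, 0, 0, 0, 0, 0]}}

```text
clock: 6.45
position: [0.6438, -0.1193, 0.0521]
ee_rot: [0.005, 0.693, 0.721, 0.002]
contact_force: [0.2, 1.0, -1.3]
width: 0.0181
```

```bash
cat >> h.py <<'E'
NOSE=np.array([.175,.0078,-.0153])
U=np.array([np.cos(np.radians(88)),np.sin(np.radians(88)),0]); L=np.array([U[1],-U[0],0])
P1=np.array([.6437,.1063,.06])
def rep():
    s=st();info(s);R,t=tool(s);n=t+R.apply(NOSE);M=R.as_matrix();sd=R.apply([.9973,.0735,0])
    print("nose",n.round(4),"rel p1: u",((n-P1)@U*1000).round(1),"lat",((n-P1)@L*1000).round(1),"z",(n[2]*1000).round(1),"shaft yaw",np.degrees(np.arctan2(sd[1],sd[0])).round(2),"pitch",sd[2].round(4))
E
python3 -c "
from h import *
rep()"
```

```text
clk 6.45 p [ 0.6438 -0.1193  0.0521] yaw 92.22 z [ 0.0102 -0.0029 -0.9999] F [ 0.22  0.99 -1.28] w 0.0181 q [-0.29  0.52  1.58  0.    1.03 -0.33]
nose [0.6446 0.0559 0.0669] rel p1: u -50.4 lat 2.7 z 66.9 shaft yaw 88.0 pitch -0.0025
```

Call:
{"fn": "apply_moves", "kwargs": {"moves": [0.015, 0, 0, 0, 0, 0, 0, 0.015, 0, 0, 0, 0, 0, 0, 0.015, 0, 0, 0, 0, 0, 0, 0.015, 0, 0, 0, 0, 0, 0, 0.015, 0, 0, 0, 0, 0, 0, 0.015, 0, 0, 0, 0, 0, 0, 0.015, 0, 0, 0, 0, 0, 0, 0.015, 0, 0, 0, 0, 0, 0]}}

```text
clock: 7.12
position: [0.6435, -0.1192, 0.0513]
ee_rot: [0.004, 0.693, 0.721, 0.002]
contact_force: [1.0, 0.0, -1.6]
width: 0.0186
```

```bash
python3 -c "
from h import *
rep()"
```

```text
clk 7.12 p [ 0.6435 -0.1192  0.0513] yaw 92.22 z [ 0.0089 -0.0025 -1.    ] F [ 0.98  0.03 -1.59] w 0.0186 q [-0.29  0.52  1.58  0.    1.03 -0.33]
nose [0.6444 0.056  0.0661] rel p1: u -50.3 lat 2.4 z 66.1 shaft yaw 88.0 pitch -0.0022
```

Call:
{"fn": "apply_moves", "kwargs": {"moves": [0.015, 0, -0.0005, 0.001, 0.002, 0, 0, 0.015, 0, -0.0005, 0.001, 0.002, 0, 0, 0.015, 0, -0.0005, 0.001, 0.002, 0, 0, 0.015, 0, 0, 0.0005, 0, 0, 0, 0.015, 0, 0, 0, 0, 0, 0, 0.015, 0, 0, 0, 0, 0, 0, 0.015, 0, 0, 0, 0, 0, 0, 0.015, 0, 0, 0, 0, 0, 0]}}

```text
clock: 7.78
position: [0.6417, -0.1193, 0.0472]
ee_rot: [0.002, 0.693, 0.721, -0.0]
contact_force: [0.8, -0.6, -1.8]
width: 0.0184
```

```bash
python3 -c "
from h import *
rep()"
```

```text
clk 7.78 p [ 0.6417 -0.1193  0.0472] yaw 92.22 z [ 0.0019 -0.0027 -1.    ] F [ 0.78 -0.65 -1.84] w 0.0184 q [-0.29  0.53  1.58 -0.    1.03 -0.33]
nose [0.6427 0.0559 0.062 ] rel p1: u -50.4 lat 0.8 z 62.0 shaft yaw 88.0 pitch -0.0026
```

Call:
{"fn": "apply_moves", "kwargs": {"moves": [0.015, 0.003, 0, 0.0005, 0, 0, 0, 0.015, 0.005, 0, 0.0005, 0, 0, 0, 0.015, 0.005, 0, 0, 0, 0, 0, 0.015, 0.005, 0.0004, 0, 0, 0, 0, 0.015, 0.005, 0.0004, 0, 0, 0, 0, 0.015, 0.005, 0.0004, 0, 0, 0, 0, 0.015, 0.003, 0.0002, 0, 0, 0, 0, 0.015, 0.001, 0.0001, 0, 0, 0, 0]}}

```text
clock: 8.45
position: [0.642, -0.0832, 0.0462]
ee_rot: [0.002, 0.693, 0.721, -0.0]
contact_force: [0.1, -0.2, -1.3]
width: 0.0183
```

```bash
python3 -c "
from h import *
rep()"
```

```text
clk 8.45 p [ 0.642  -0.0832  0.0462] yaw 92.23 z [ 0.0021 -0.0021 -1.    ] F [ 0.1  -0.24 -1.31] w 0.0183 q [-0.24  0.52  1.6  -0.    1.02 -0.27]
nose [0.6429 0.092  0.0611] rel p1: u -14.3 lat -0.3 z 61.1 shaft yaw 88.02 pitch -0.002
```

Call:
{"fn": "apply_moves", "kwargs": {"moves": [0.015, 0.0015, 0.0001, 0, 0, 0, 0, 0.015, 0.0015, 0.0001, 0, 0, 0, 0, 0.015, 0.0015, 0.0001, 0, 0, 0, 0, 0.015, 0.0015, 0.0001, 0, 0, 0, 0, 0.015, 0.0015, 0.0001, 0, 0, 0, 0, 0.015, 0.0015, 0.0001, 0, 0, 0, 0, 0.015, 0.0015, 0.0001, 0, 0, 0, 0, 0.015, 0.0015, 0.0001, 0, 0, 0, 0]}}

```text
clock: 9.12
position: [0.6426, -0.0704, 0.0462]
ee_rot: [0.002, 0.693, 0.721, -0.0]
contact_force: [-0.4, 0.3, -1.2]
width: 0.0183
```

```bash
python3 -c "
from h import *
rep()
d=grab('side',5);crop(d,240,180,120,80,6,'sd5.png')
d=grab('scene',5);crop(d,260,200,100,70,7,'s5.png')"
```

```text
clk 9.12 p [ 0.6426 -0.0704  0.0462] yaw 92.22 z [ 0.0025 -0.0027 -1.    ] F [-0.45  0.31 -1.23] w 0.0183 q [-0.22  0.52  1.6  -0.    1.02 -0.25]
nose [0.6435 0.1049 0.0611] rel p1: u -1.5 lat -0.1 z 61.1 shaft yaw 88.01 pitch -0.0026
```

View pics/sd5.png

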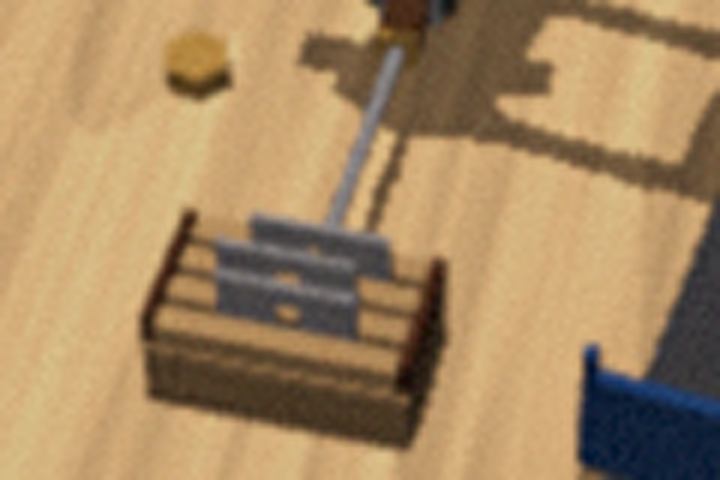

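View pics/s5.png

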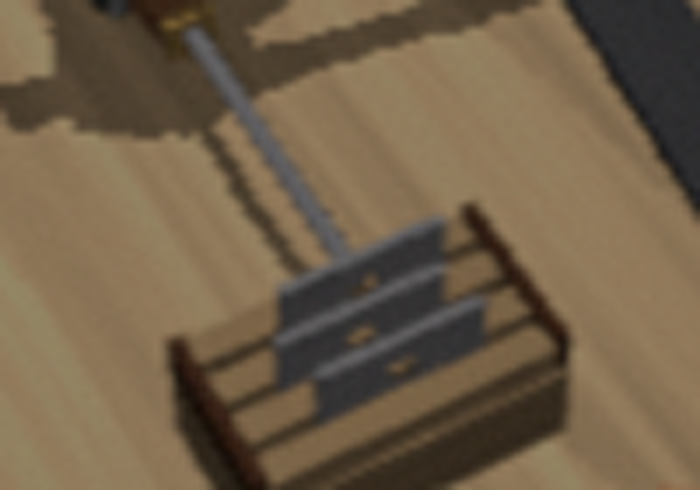

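The shaft reaches plate 1, at (330,225) in the side crop and (345,255) in the scene crop, in line with its slot. There's no contact force yet, so I keep creeping.

Call:
{"fn": "apply_moves", "kwargs": {"moves": [0.015, 0.001, 0.0001, 0, 0, 0, 0, 0.015, 0.001, 0.0001, 0, 0, 0, 0, 0.015, 0.001, 0.0001, 0, 0, 0, 0, 0.015, 0.001, 0.0001, 0, 0, 0, 0, 0.015, 0.001, 0.0001, 0, 0, 0, 0, 0.015, 0.001, 0.0001, 0, 0, 0, 0, 0.015, 0.001, 0.0001, 0, 0, 0, 0, 0.015, 0.001, 0.0001, 0, 0, 0, 0]}}

```text
clock: 9.88
position: [0.6431, -0.0617, 0.0462]
ee_rot: [0.002, 0.693, 0.721, -0.0]
contact_force: [0.1, 0.3, -1.6]
width: 0.0182
```

```bash
python3 -c "
from h import *
rep()
d=grab('side',6);crop(d,260,200,60,50,8,'sd6.png')
d=grab('scene',6);crop(d,290,225,60,45,8,'s6.png')"
```

```text
clk 9.88 p [ 0.6431 -0.0617  0.0462] yaw 92.22 z [ 0.0025 -0.0028 -1.    ] F [ 0.08  0.35 -1.59] w 0.0182 q [-0.2   0.52  1.6  -0.    1.02 -0.24]
nose [0.644  0.1135 0.061 ] rel p1: u 7.2 lat 0.1 z 61.0 shaft yaw 88.01 pitch -0.0027
```

View pics/sd6.png

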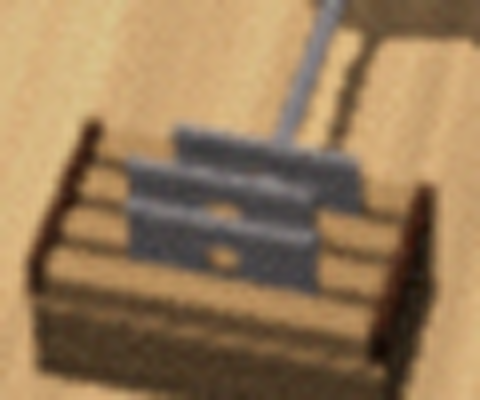

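View pics/s6.png

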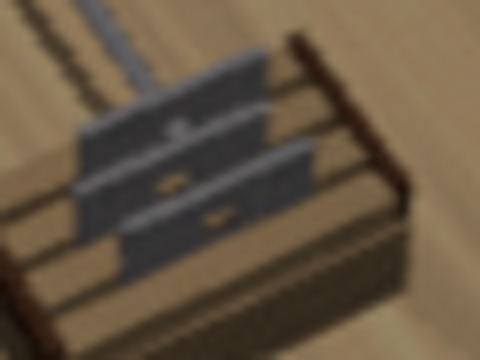

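Nose is visible through plate 1, at (178,130) in the scene crop and (265,180) in the side crop, with no force. Next, slide sideways to plate 2's slot, about +10.4 mm.

Call:
{"fn": "apply_moves", "kwargs": {"moves": [0.015, 0, 0.0008, 0, 0, 0, 0, 0.015, -0.0001, 0.0012, 0, 0, 0, 0, 0.015, -0.0001, 0.0015, 0, 0, 0, 0, 0.015, -0.0001, 0.0015, 0, 0, 0, 0, 0.015, -0.0001, 0.0015, 0, 0, 0, 0, 0.015, -0.0001, 0.0015, 0, 0, 0, 0, 0.015, -0.0001, 0.001, 0, 0, 0, 0, 0.015, 0, 0.0005, 0, 0, 0, 0]}}

```text
clock: 10.65
position: [0.6525, -0.0619, 0.046]
ee_rot: [0.001, 0.693, 0.721, -0.001]
contact_force: [-0.5, -0.2, -1.1]
width: 0.0188
```

```bash
python3 -c "
from h import *
rep()
d=grab('side',7);crop(d,260,200,60,50,8,'sd7.png')
d=grab('scene',7);crop(d,290,225,60,45,8,'s7.png')"
```

```text
clk 10.65 p [ 0.6525 -0.0619  0.046 ] yaw 92.29 z [ 0.     -0.0028 -1.    ] F [-0.53 -0.23 -1.12] w 0.0188 q [-0.2   0.54  1.57 -0.    1.03 -0.24]
nose [0.6533 0.1133 0.0608] rel p1: u 7.3 lat 9.3 z 60.8 shaft yaw 88.08 pitch -0.0028
```

View pics/sd7.png

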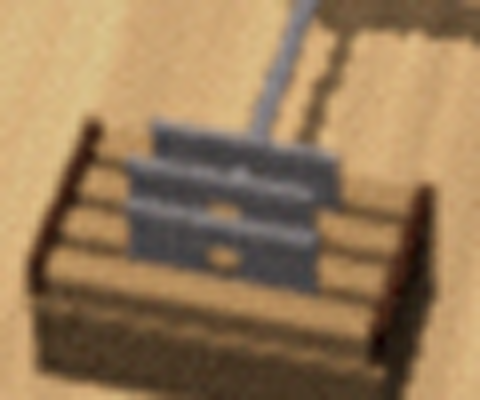

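View pics/s7.png

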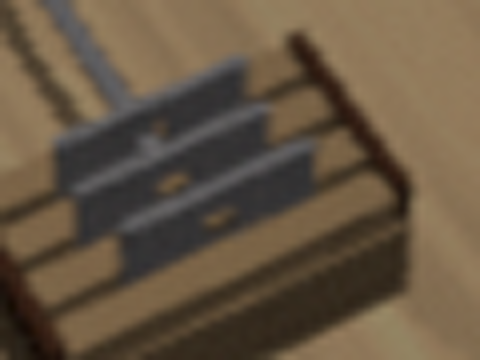

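Call:
{"fn": "apply_moves", "kwargs": {"moves": [0.015, 0.0005, 0.0006, 0, 0, 0, 0, 0.015, 0.001, 0.0006, 0, 0, 0, 0.0003, 0.015, 0.001, 0.0001, 0, 0, 0, 0, 0.015, 0.001, 0.0001, 0, 0, 0, 0, 0.015, 0.001, 0.0001, 0, 0, 0, 0, 0.015, 0.001, 0.0001, 0, 0, 0, 0, 0.015, 0.001, 0.0001, 0, 0, 0, 0, 0.015, 0.001, 0.0001, 0, 0, 0, 0]}}

```text
clock: 11.42
position: [0.6537, -0.0542, 0.0458]
ee_rot: [0.001, 0.693, 0.721, -0.001]
contact_force: [-0.2, -0.1, -0.8]
width: 0.0182
```

```bash
python3 -c "
from h import *
rep()"
```

```text
clk 11.42 p [ 0.6537 -0.0542  0.0458] yaw 92.27 z [-4.0e-04 -3.6e-03 -1.0e+00] F [-0.16 -0.1  -0.79] w 0.0182 q [-0.19  0.54  1.57 -0.    1.03 -0.22]
nose [0.6546 0.1211 0.0605] rel p1: u 15.1 lat 10.4 z 60.5 shaft yaw 88.06 pitch -0.0037
```

Call:
{"fn": "apply_moves", "kwargs": {"moves": [0.015, 0.001, 0.0001, -0.0002, 0, 0, 0, 0.015, 0.001, 0.0001, -0.0002, 0, 0, 0, 0.015, 0.001, 0.0001, 0, 0, 0, 0, 0.015, 0.001, 0.0001, 0, 0, 0, 0, 0.015, 0.001, 0.0001, 0, 0, 0, 0, 0.015, 0.001, 0.0001, 0, 0, 0, 0, 0.015, 0.001, 0.0001, 0, 0, 0, 0, 0.015, 0.001, 0.0001, 0, 0, 0, 0]}}

```text
clock: 12.08
position: [0.654, -0.0452, 0.0461]
ee_rot: [0.001, 0.693, 0.721, -0.002]
contact_force: [-1.2, -0.6, 0.1]
width: 0.0181
```

```bash
python3 -c "
from h import *
rep()
d=grab('side',8);crop(d,260,200,60,50,8,'sd8.png')
d=grab('scene',8);crop(d,290,225,60,45,8,'s8.png')"
```

```text
clk 12.08 p [ 0.654  -0.0452  0.0461] yaw 92.29 z [-9.0e-04 -3.8e-03 -1.0e+00] F [-1.16 -0.63  0.11] w 0.0181 q [-0.17  0.54  1.57 -0.    1.03 -0.21]
nose [0.6549 0.13   0.0608] rel p1: u 24.1 lat 10.3 z 60.8 shaft yaw 88.07 pitch -0.0038
```

View pics/sd8.png

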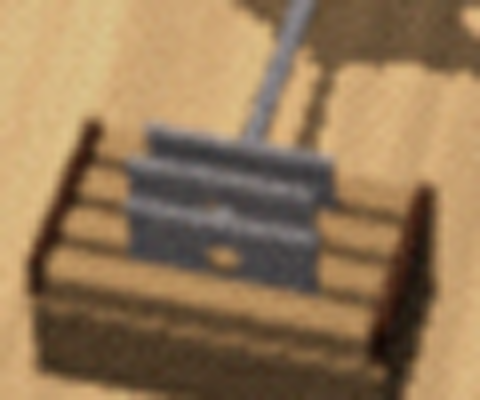

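View pics/s8.png

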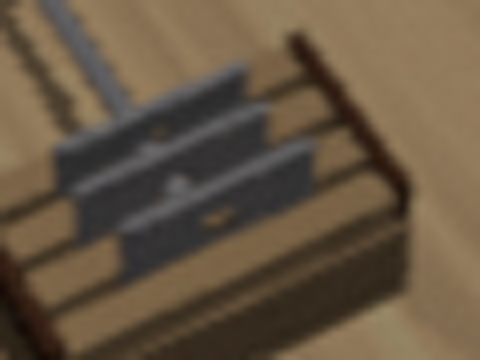

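Nose is through plate 2, at (180,187) in the scene crop. Now shift about -5 mm for plate 3, edging forward.

Call:
{"fn": "apply_moves", "kwargs": {"moves": [0.015, 0.001, 0.0001, 0, 0, 0, 0, 0.015, 0.001, 0.0001, 0, 0, 0, 0, 0.015, 0.0003, -0.0007, 0, 0, 0, 0, 0.015, 0, -0.001, 0, 0, 0, 0, 0.015, 0, -0.001, 0, 0, 0, 0, 0.015, 0, -0.001, 0, 0, 0, 0, 0.015, 0, -0.001, 0, 0, 0, 0, 0.015, 0, -0.0004, 0, 0, 0, 0]}}

```text
clock: 12.85
position: [0.6505, -0.0425, 0.0466]
ee_rot: [0.002, 0.693, 0.72, 0.0]
contact_force: [0.2, -0.4, -1.3]
width: 0.0182
```

```bash
python3 -c "
from h import *
rep()
d=grab('scene',9);crop(d,290,225,60,45,8,'s9.png')"
```

```text
clk 12.85 p [ 0.6505 -0.0425  0.0466] yaw 92.18 z [ 0.0033 -0.0029 -1.    ] F [ 0.25 -0.39 -1.33] w 0.0182 q [-0.17  0.53  1.59 -0.    1.02 -0.21]
nose [0.6516 0.1327 0.0614] rel p1: u 26.7 lat 6.9 z 61.4 shaft yaw 87.97 pitch -0.0028
```

View pics/s9.png

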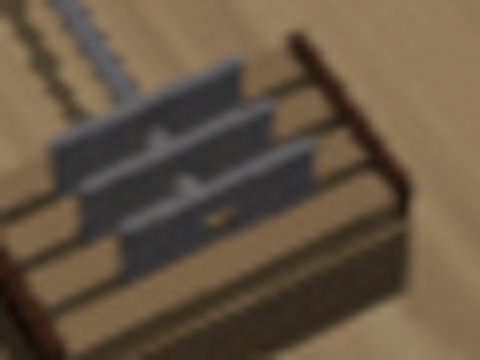

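Call:
{"fn": "apply_moves", "kwargs": {"moves": [0.015, 0, -0.0006, 0, 0, 0, 0, 0.015, 0.0005, -0.0006, 0.0002, 0, 0, 0, 0.015, 0.001, -0.0003, 0, 0, 0, 0, 0.015, 0.001, 0, 0, 0, 0, 0, 0.015, 0.001, 0.0001, 0, 0, 0, 0, 0.015, 0.001, 0.0001, 0, 0, 0, 0, 0.015, 0.001, 0.0001, 0, 0, 0, 0, 0.015, 0.001, 0.0001, 0, 0, 0, 0]}}

```text
clock: 13.57
position: [0.6499, -0.0361, 0.0468]
ee_rot: [0.003, 0.694, 0.72, 0.001]
contact_force: [0.5, -0.2, -0.9]
width: 0.0182
```

```bash
python3 -c "
from h import *
rep()"
```

```text
clk 13.57 p [ 0.6499 -0.0361  0.0468] yaw 92.14 z [ 0.0053 -0.0036 -1.    ] F [ 0.55 -0.15 -0.93] w 0.0182 q [-0.16  0.53  1.59 -0.    1.02 -0.2 ]
nose [0.6511 0.1391 0.0615] rel p1: u 33.1 lat 6.2 z 61.5 shaft yaw 87.93 pitch -0.0034
```

Call:
{"fn": "apply_moves", "kwargs": {"moves": [0.015, 0, -0.0006, 0.0002, 0.001, 0, 0, 0.015, 0, -0.0006, 0.0002, 0.001, 0, 0, 0.015, 0.001, 0, 0, 0, 0, 0, 0.015, 0.001, 0.0001, 0, 0, 0, 0, 0.015, 0.001, 0.0001, 0, 0, 0, 0, 0.015, 0.001, 0.0001, 0, 0, 0, 0, 0.015, 0.001, 0.0001, 0, 0, 0, 0, 0.015, 0.001, 0.0001, 0, 0, 0, 0]}}

```text
clock: 14.23
position: [0.6498, -0.0299, 0.0466]
ee_rot: [0.003, 0.694, 0.72, 0.0]
contact_force: [0.5, 0.0, -0.3]
width: 0.0181
```

```bash
python3 -c "
from h import *
rep()"
```

```text
clk 14.23 p [ 0.6498 -0.0299  0.0466] yaw 92.12 z [ 0.0049 -0.0043 -1.    ] F [ 0.47  0.04 -0.33] w 0.0181 q [-0.15  0.53  1.59 -0.    1.02 -0.19]
nose [0.651  0.1454 0.0612] rel p1: u 39.3 lat 5.9 z 61.2 shaft yaw 87.9 pitch -0.0041
```

Call:
{"fn": "apply_moves", "kwargs": {"moves": [0.015, 0.001, 0.0001, 0, 0, 0, 0, 0.015, 0.0015, 0.0001, 0, 0, 0, 0, 0.015, 0.0015, 0.0001, 0, 0, 0, 0, 0.015, 0.002, 0.0001, 0, 0, 0, 0, 0.015, 0.002, 0.0001, 0, 0, 0, 0, 0.015, 0.002, 0.0001, 0, 0, 0, 0, 0.015, 0.002, 0.0001, 0, 0, 0, 0, 0.015, 0.002, 0.0001, 0, 0, 0, 0]}}

```text
clock: 14.9
position: [0.6503, -0.0146, 0.0466]
ee_rot: [0.003, 0.694, 0.72, 0.0]
contact_force: [1.8, -0.7, -1.1]
width: 0.0184
```

```bash
python3 -c "
from h import *
rep()
d=grab('side',10);crop(d,260,190,60,60,8,'sd10.png')
d=grab('scene',10);crop(d,290,225,60,45,8,'s10.png')"
```

```text
clk 14.9 p [ 0.6503 -0.0146  0.0466] yaw 92.12 z [ 0.0054 -0.0045 -1.    ] F [ 1.76 -0.7  -1.13] w 0.0184 q [-0.13  0.53  1.59 -0.    1.02 -0.16]
nose [0.6515 0.1607 0.0611] rel p1: u 54.6 lat 5.9 z 61.1 shaft yaw 87.9 pitch -0.0043
```

View pics/sd10.png

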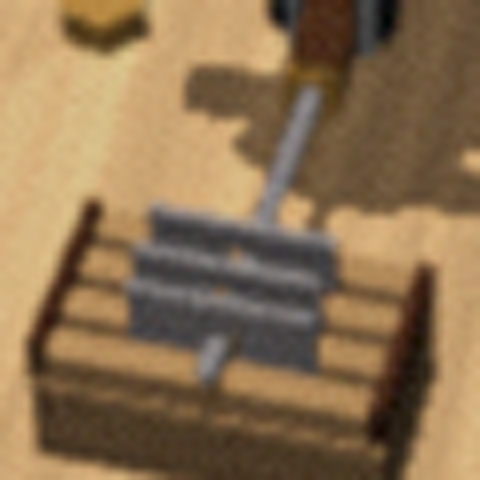

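View pics/s10.png

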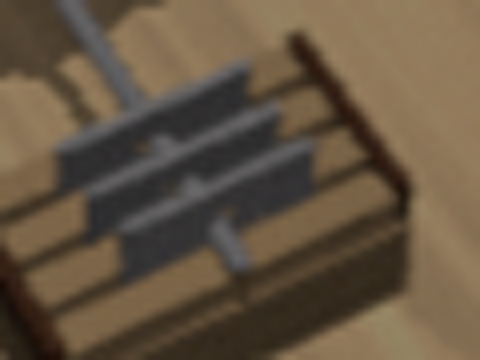

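The shaft is through all three plates, its nose sticking out of plate 3 at (235,262) in the scene crop and (210,370) in the side crop. Advance further.

Call:
{"fn": "apply_moves", "kwargs": {"moves": [0.015, 0.003, 0.0002, 0, 0, 0, 0, 0.015, 0.004, 0.0003, 0, 0, 0, 0, 0.015, 0.005, 0.0004, 0, 0, 0, 0, 0.015, 0.005, 0.0004, 0, 0, 0, 0, 0.015, 0.005, 0.0004, 0, 0, 0, 0, 0.015, 0.005, 0.0003, 0, 0, 0, 0, 0.015, 0.004, 0.0002, 0, 0, 0, 0, 0.015, 0.002, 0.0001, 0, 0, 0, 0]}}

```text
clock: 15.67
position: [0.6515, 0.022, 0.0464]
ee_rot: [0.004, 0.694, 0.72, 0.0]
contact_force: [1.3, -0.6, -1.4]
width: 0.0186
```

```bash
python3 -c "
from h import *
rep()"
```

```text
clk 15.67 p [0.6515 0.022  0.0464] yaw 92.14 z [ 0.0056 -0.0045 -1.    ] F [ 1.26 -0.58 -1.42] w 0.0186 q [-0.07  0.53  1.59 -0.    1.02 -0.11]
nose [0.6527 0.1973 0.061 ] rel p1: u 91.2 lat 5.8 z 61.0 shaft yaw 87.93 pitch -0.0043
```

Call:
{"fn": "apply_moves", "kwargs": {"moves": [0.012, 0, 0, 0, 0, 0, 0, 0.012, 0, 0, -0.001, 0, 0.002, 0, 0.012, 0, 0, -0.002, 0, 0.002, 0, 0.012, 0, 0, -0.003, 0, 0.002, 0, 0.012, 0, 0, -0.004, 0, 0, 0, 0.012, 0, 0, -0.004, 0, 0, 0, 0.012, 0, 0, -0.004, 0, 0, 0, 0.012, 0, 0, -0.004, 0, 0, 0], "newtons": 115}}

```text
clock: 16.33
position: [0.6472, 0.0227, 0.0675]
ee_rot: [-0.003, 0.693, 0.721, -0.001]
contact_force: [-0.5, -0.4, -4.4]
width: 0.0182
```

```bash
python3 -c "
from h import *
rep()
d=grab('side',11);crop(d,250,190,80,70,8,'sd11.png')"
```

```text
clk 16.33 p [0.6472 0.0227 0.0675] yaw 92.25 z [-0.0048  0.0023 -1.    ] F [-0.48 -0.45 -4.39] w 0.0182 q [-0.07  0.51  1.57  0.    1.07 -0.11]
nose [0.6482 0.1978 0.0832] rel p1: u 91.6 lat 1.3 z 83.2 shaft yaw 88.03 pitch 0.0021
```

View pics/sd11.png

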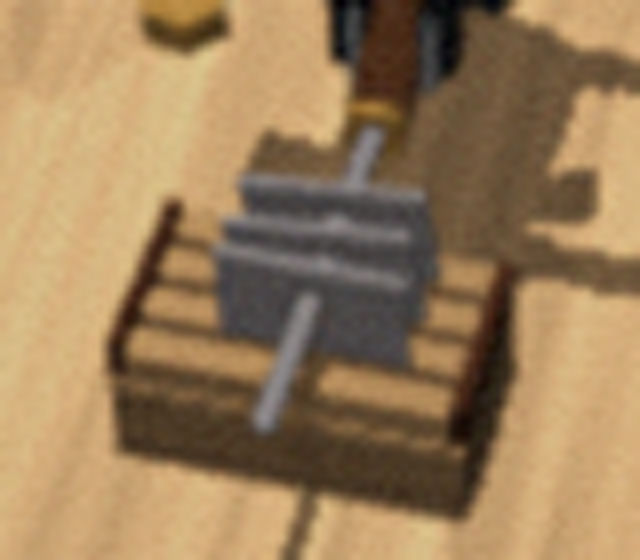

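All three plates hang on the shaft. Continue lifting.

Call:
{"fn": "apply_moves", "kwargs": {"moves": [0.012, 0, 0, -0.003, 0, 0, 0, 0.012, 0, 0, -0.004, 0, 0, 0, 0.012, 0, 0, -0.005, 0, 0.002, 0, 0.012, 0, 0, -0.006, 0, 0.003, 0, 0.012, 0, 0, -0.006, 0, 0.003, 0, 0.012, 0, 0, -0.006, 0, 0.003, 0, 0.012, 0, 0, -0.005, 0, 0.003, 0, 0.012, 0, 0, -0.003, 0, 0, 0]}}

```text
clock: 17.05
position: [0.6478, 0.0222, 0.1108]
ee_rot: [-0.007, 0.693, 0.721, 0.005]
contact_force: [0.1, 0.2, -2.3]
width: 0.0177
```

```bash
python3 -c "
from h import *
rep()"
```

```text
clk 17.05 p [0.6478 0.0222 0.1108] yaw 92.26 z [-0.0036  0.0174 -0.9998] F [ 0.07  0.24 -2.26] w 0.0177 q [-0.08  0.47  1.51  0.02  1.16 -0.13]
nose [0.6487 0.1971 0.1291] rel p1: u 90.9 lat 1.9 z 129.1 shaft yaw 88.04 pitch 0.0172
```

Call:
{"fn": "apply_moves", "kwargs": {"moves": [0.012, 0, 0, -0.002, 0, 0, 0, 0.012, 0, 0, -0.002, 0, 0, 0, 0.012, 0, 0, -0.002, 0, 0, 0, 0.012, 0, 0, -0.002, 0, 0, 0, 0.012, 0, -0.002, -0.002, 0, 0, 0, 0.012, 0, -0.004, 0, 0, 0, 0, 0.012, 0, -0.006, 0, 0, 0, 0, 0.012, 0, -0.008, 0, 0, 0, 0]}}

```text
clock: 17.72
position: [0.628, 0.0211, 0.1223]
ee_rot: [-0.007, 0.693, 0.721, 0.006]
contact_force: [0.3, -0.0, -2.2]
width: 0.018
```

```bash
python3 -c "
from h import *
rep()
plan(st(),[.470,.0005,.122],np.radians(82.3),13,.012)
d=grab('side',12);crop(d,250,160,90,80,7,'sd12.png')"
```

```text
clk 17.72 p [0.628  0.0211 0.1223] yaw 92.26 z [-0.0017  0.0172 -0.9999] F [ 0.32 -0.04 -2.17] w 0.018 q [-0.09  0.43  1.55  0.02  1.17 -0.13]
nose [0.6289 0.1959 0.1406] rel p1: u 89.1 lat -17.9 z 140.6 shaft yaw 88.05 pitch 0.0172
[0.012, -0.0011, -0.0122, 0.0, -0.0, -0.001, 0.013, 0.012, -0.0013, -0.0122, 0.0, -0.0, -0.001, 0.013, 0.012, -0.0014, -0.0122, 0.0, -0.0, -0.001, 0.013, 0.012, -0.0016, -0.0122, 0.0, -0.0, -0.001, 0.013, 0.012, -0.0018, -0.0121, 0.0, -0.0, -0.001, 0.013, 0.012, -0.0019, -0.0121, 0.0, -0.0, -0.001, 0.013, 0.012, -0.0021, -0.0121, 0.0, -0.0, -0.001, 0.013, 0.012, -0.0022, -0.0121, 0.0, -0.0, -0.001, 0.013]
[0.012, -0.0024, -0.012, 0.0, -0.0, -0.001, 0.013, 0.012, -0.0026, -0.012, 0.0, -0.0, -0.001, 0.013, 0.012, -0.0027, -0.012, 0.0, -0.0, -0.001, 0.013, 0.012, -0.0029, -0.0119, 0.0, -0.0, -0.001, 0.013, 0.012, -0.003, -0.0119, 0.0, -0.0, -0.001, 0.013]
```

View pics/sd12.png

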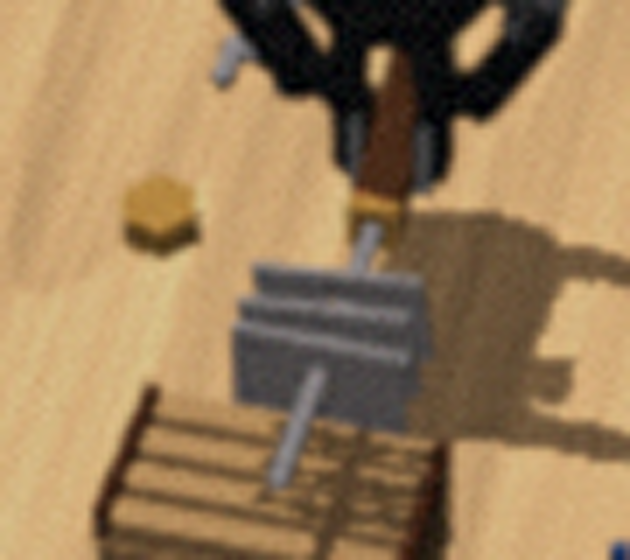

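All three plates are hanging clear above the empty rack. Carry them to the stand.

Call:
{"fn": "apply_moves", "kwargs": {"moves": [0.012, -0.001, -0.012, 0, 0, 0, 0.01, 0.012, -0.001, -0.012, 0, 0, 0, 0.013, 0.012, -0.001, -0.012, 0, 0, 0, 0.013, 0.012, -0.0015, -0.012, 0, 0, 0, 0.013, 0.012, -0.0015, -0.012, 0, 0, 0, 0.013, 0.012, -0.002, -0.012, 0, 0, 0, 0.013, 0.012, -0.002, -0.012, 0, 0, 0, 0.013, 0.012, -0.002, -0.012, 0, 0, 0, 0.013]}}

```text
clock: 18.43
position: [0.521, 0.0098, 0.1216]
ee_rot: [-0.009, 0.73, 0.683, 0.003]
contact_force: [0.0, -0.3, -2.8]
width: 0.0179
```

```bash
python3 -c "
from h import *
rep()
plan(st(),[.466,.0005,.115],np.radians(82.3),8,.012)"
```

```text
clk 18.43 p [0.521  0.0098 0.1216] yaw 86.24 z [-0.0073  0.0178 -0.9998] F [ 0.03 -0.33 -2.77] w 0.0179 q [-0.13  0.29  1.78  0.02  1.08 -0.07]
nose [0.5404 0.1836 0.1398] rel p1: u 73.6 lat -105.9 z 139.8 shaft yaw 82.02 pitch 0.0166
[0.012, -0.0016, -0.0068, 0.0008, -0.001, -0.002, 0.009, 0.012, -0.0017, -0.0068, 0.0008, -0.001, -0.002, 0.009, 0.012, -0.0017, -0.0068, 0.0008, -0.001, -0.002, 0.009, 0.012, -0.0018, -0.0067, 0.0008, -0.001, -0.002, 0.009, 0.012, -0.0018, -0.0067, 0.0008, -0.001, -0.002, 0.009, 0.012, -0.0019, -0.0067, 0.0008, -0.001, -0.002, 0.009, 0.012, -0.002, -0.0067, 0.0008, -0.001, -0.002, 0.009, 0.012, -0.002, -0.0067, 0.0008, -0.001, -0.002, 0.009]
```

Call:
{"fn": "apply_moves", "kwargs": {"moves": [0.012, -0.002, -0.011, 0, -0.001, 0, 0.012, 0.012, -0.002, -0.009, 0, -0.001, 0, 0.011, 0.012, -0.002, -0.008, 0.001, -0.001, 0, 0.01, 0.012, -0.002, -0.007, 0.001, -0.001, 0, 0.01, 0.012, -0.001, -0.006, 0.001, -0.001, -0.001, 0.008, 0.012, -0.001, -0.005, 0.001, 0, -0.001, 0.006, 0.012, -0.001, -0.003, 0.001, 0, -0.001, 0.004, 0.012, 0, -0.001, 0, 0, 0, 0.002]}}

```text
clock: 19.1
position: [0.4615, 0.0034, 0.1166]
ee_rot: [-0.007, 0.753, 0.658, 0.003]
contact_force: [-0.6, 0.2, -3.4]
width: 0.018
```

```bash
cat >> h.py <<'E'
def home():
    s=st();info(s);R,t=tool(s);g=t+R.apply([0,-.0015,-.0153]);H=np.array([.4622,.0003,.075])
    X=np.array([np.cos(np.radians(82.2)),np.sin(np.radians(82.2)),0]);Y=np.array([-X[1],X[0],0]);M=R.as_matrix()
    print("grip in stand: x %.1f y %.1f z %.1f pitch %.4f"%((g-H)@X*1000,(g-H)@Y*1000,g[2]*1000,M[2,0]))
    print("to go (tool) at z.09",go(s,[.4637,.0005,.075],np.radians(82.3)))
E
python3 -c "
from h import *
home();grab('wrist',13);d=grab('side',13);crop(d,310,150,100,130,5,'sd13.png')"
```

```text
clk 19.1 p [0.4615 0.0034 0.1166] yaw 82.29 z [-0.0043  0.0143 -0.9999] F [-0.57  0.18 -3.35] w 0.018 q [-0.15  0.21  1.91  0.02  1.03 -0.03]
grip in stand: x 2.7 y 2.5 z 131.9 pitch 0.0136
to go (tool) at z.09 (array([-0.0031,  0.0029,  0.0415]), array([-0.0062, -0.0136, -0.0001]))
```

View pics/wrist13.png

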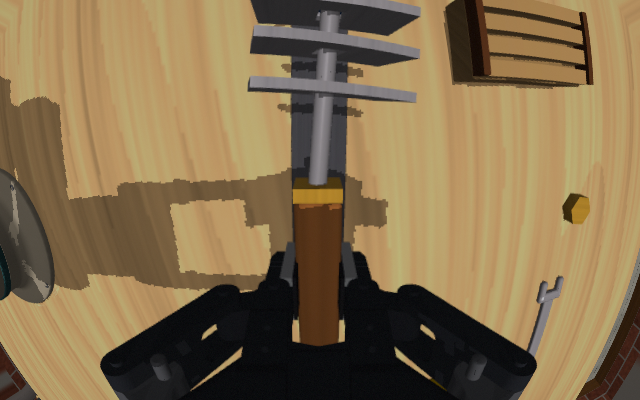

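View pics/sd13.png

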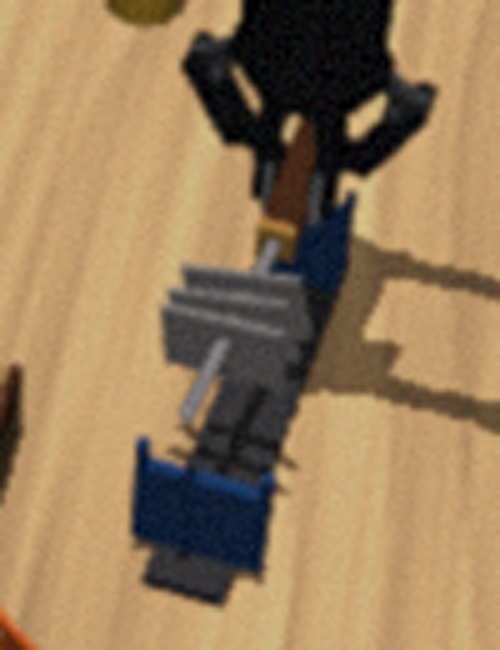

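Run:
```python
from h import *
s=st();d=load("wrist13");T,m=shaft(d,s);q=T[m]
q=q[(q[:,2]>-.024)&(q[:,2]<-.012)]
for a in np.arange(.05,.12,.01):
    w=q[(q[:,0]>a)&(q[:,0]<a+.01)&(abs(q[:,1]-.0728*(a-.068))<.005)]
    if len(w)>20: print(a.round(3),"y",np.median(w[:,1]).round(4),"top z",np.percentile(w[:,2],[5,15]).round(4),len(w))
w=(T[...,2]<-.026)&(T[...,2]>-.05)&(T[...,0]>.06)&(T[...,0]<.17)&(abs(T[...,1])<.05)
n,l,s_,c=cv2.connectedComponentsWithStats(w.astype(np.uint8))
for i in range(1,n):
    if s_[i,4]>20:print("plate",T[l==i].mean(0).round(4),s_[i,4])
```

```text
0.05 y -0.0011 top z [-0.0196 -0.0191] 231
0.06 y -0.0003 top z [-0.0196 -0.0191] 484
0.07 y 0.0005 top z [-0.0195 -0.0191] 479
0.08 y 0.0009 top z [-0.0197 -0.0192] 276
0.09 y 0.0017 top z [-0.02   -0.0191] 521
0.1 y 0.0021 top z [-0.0231 -0.0207] 165
0.11 y 0.0029 top z [-0.0231 -0.0213] 410
plate [ 0.1167  0.0138 -0.0282] 1097
plate [ 0.1023 -0.0035 -0.0316] 1816
plate [ 0.0845 -0.0036 -0.032 ] 1522
```

Call:
{"fn": "apply_moves", "kwargs": {"moves": [0.012, -0.001, 0.001, 0.001, -0.001, -0.001, 0, 0.012, -0.001, 0.001, 0.002, -0.001, -0.001, 0, 0.012, -0.0005, 0.0005, 0.004, -0.001, -0.002, 0, 0.012, 0, 0, 0.006, -0.001, -0.002, 0, 0.012, 0, 0, 0.006, -0.001, -0.002, 0, 0.012, 0, 0, 0.006, 0, -0.001, 0, 0.012, 0, 0, 0.004, 0, -0.001, 0, 0.012, 0, 0, 0.002, 0, 0, 0]}}

```text
clock: 19.87
position: [0.4673, 0.0005, 0.0825]
ee_rot: [-0.0, 0.753, 0.658, 0.002]
contact_force: [0.4, 0.0, -3.2]
width: 0.0181
```

```bash
python3 -c "
from h import *
home()"
```

```text
clk 19.87 p [0.4673 0.0005 0.0825] yaw 82.32 z [ 0.0027  0.0026 -1.    ] F [ 0.38  0.04 -3.25] w 0.0181 q [-0.15  0.25  1.95  0.    0.93 -0.02]
grip in stand: x 0.8 y -3.5 z 97.8 pitch 0.0030
to go (tool) at z.09 (array([-0.0005, -0.0036,  0.0075]), array([ 0.0024, -0.003 ,  0.0004]))
```

Call:
{"fn": "apply_moves", "kwargs": {"moves": [0.012, 0, -0.001, 0.001, 0.001, 0, 0, 0.012, 0, -0.001, 0.002, 0.001, 0, 0, 0.012, 0, -0.0005, 0.002, 0, 0, 0, 0.012, 0, 0, 0.002, 0, -0.001, 0, 0.012, 0, 0, 0.002, 0, -0.001, 0, 0.012, 0, 0, 0.002, 0, 0, 0, 0.012, 0, 0, 0.002, 0, 0, 0, 0.012, 0, 0, 0.001, 0, 0, 0]}}

```text
clock: 20.53
position: [0.4646, 0.001, 0.0668]
ee_rot: [-0.0, 0.753, 0.658, 0.0]
contact_force: [0.1, -0.0, -3.5]
width: 0.0177
```

```bash
python3 -c "
from h import *
home();d=grab('side',14);crop(d,310,150,100,130,5,'sd14.png');d=grab('scene',14);crop(d,310,140,100,130,5,'s14.png')"
```

```text
clk 20.53 p [0.4646 0.001  0.0668] yaw 82.33 z [ 1.e-04  9.e-04 -1.e+00] F [ 0.08 -0.01 -3.5 ] w 0.0177 q [-0.15  0.27  1.98  0.    0.89 -0.02]
grip in stand: x 1.0 y -0.8 z 82.1 pitch 0.0009
to go (tool) at z.09 (array([-0.0006, -0.0008, -0.0082]), array([-0.0001, -0.0009,  0.0005]))
```

View pics/sd14.png

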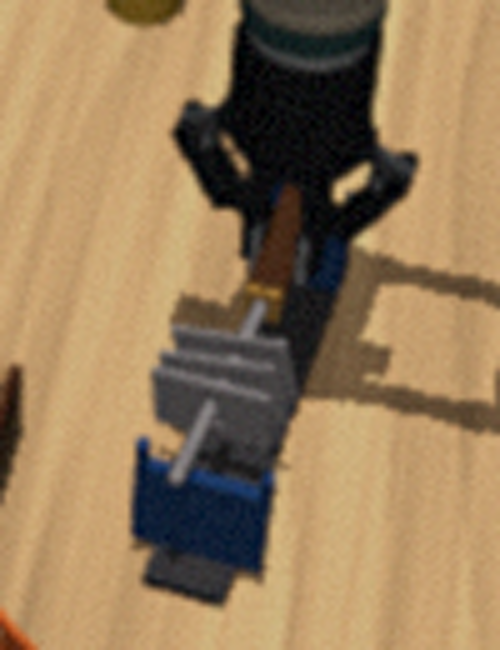

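View pics/s14.png

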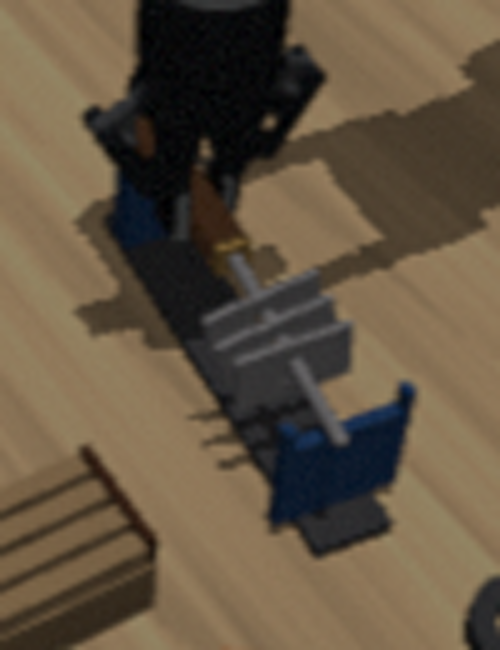

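Over both rests and between the cheeks, with the nose at (180,478) in the side crop just past the front rest. Lower gently until the load comes off.

Call:
{"fn": "apply_moves", "kwargs": {"moves": [0.012, 0, 0, 0.0006, 0, 0, 0, 0.012, 0, 0, 0.001, 0, 0, 0, 0.012, 0, 0, 0.001, 0, 0, 0, 0.012, 0, 0, 0.001, 0, 0, 0, 0.012, 0, 0, 0.001, 0, 0, 0, 0.012, 0, 0, 0.001, 0, 0, 0, 0.012, 0, 0, 0.0005, 0, 0, 0, 0.012, 0, 0, 0, 0, 0, 0]}}

```text
clock: 21.3
position: [0.4651, 0.0009, 0.0605]
ee_rot: [0.0, 0.753, 0.658, 0.001]
contact_force: [-0.7, 0.2, -2.3]
width: 0.0181
```

```bash
python3 -c "
from h import *
home()"
```

```text
clk 21.3 p [0.4651 0.0009 0.0605] yaw 82.32 z [ 1.1e-03  8.0e-04 -1.0e+00] F [-0.74  0.18 -2.27] w 0.0181 q [-0.15  0.28  1.99  0.    0.87 -0.02]
grip in stand: x 1.0 y -1.3 z 75.8 pitch 0.0009
to go (tool) at z.09 (array([-0.0006, -0.0013, -0.0145]), array([ 0.0009, -0.0009,  0.0003]))
```

Call:
{"fn": "apply_moves", "kwargs": {"moves": [0.012, 0, 0, 0.0004, 0, 0, 0, 0.012, 0, 0, 0.0004, 0, 0, 0, 0.012, 0, 0, 0.0004, 0, 0, 0, 0.012, 0, 0, 0.0003, 0, 0, 0, 0.012, 0, 0, 0.0003, 0, 0, 0, 0.012, 0, 0, 0, 0, 0, 0, 0.012, 0, 0, 0, 0, 0, 0, 0.012, 0, 0, 0, 0, 0, 0]}}

```text
clock: 21.97
position: [0.4652, 0.0008, 0.0599]
ee_rot: [0.0, 0.753, 0.658, 0.001]
contact_force: [-2.3, 0.2, -0.2]
width: 0.0181
```

```bash
python3 -c "
from h import *
home()"
```

```text
clk 21.97 p [0.4652 0.0008 0.0599] yaw 82.33 z [ 2.e-03  7.e-04 -1.e+00] F [-2.26  0.16 -0.22] w 0.0181 q [-0.15  0.28  1.99  0.    0.87 -0.02]
grip in stand: x 0.9 y -1.4 z 75.2 pitch 0.0010
to go (tool) at z.09 (array([-0.0005, -0.0014, -0.0151]), array([ 0.0019, -0.001 ,  0.0004]))
```

Load has gone to the rests: Fz went from -3.5 N to about 0 and the height is 75.2 mm. Release.

Call:
{"fn": "apply_moves", "kwargs": {"moves": [0.02, 0, 0, 0, 0, 0, 0, 0.024, 0, 0, 0, 0, 0, 0, 0.03, 0, 0, 0, 0, 0, 0, 0.04, 0, 0, 0, 0, 0, 0, 0.05, 0, 0, 0, 0, 0, 0, 0.06, 0, 0, 0, 0, 0, 0, 0.06, 0, 0, 0, 0, 0, 0, 0.06, 0, 0, 0, 0, 0, 0], "newtons": 20}}

```text
clock: 22.63
position: [0.4674, 0.001, 0.0603]
ee_rot: [0.002, 0.753, 0.658, 0.003]
contact_force: [-0.5, -0.2, -0.3]
width: 0.0601
```

```bash
python3 -c "
from h import *
home();d=grab('wrist',15)"
```

```text
clk 22.63 p [0.4674 0.001  0.0603] yaw 82.26 z [ 0.0062  0.0012 -1.    ] F [-0.47 -0.17 -0.29] w 0.0601 q [-0.15  0.28  1.98  0.    0.87 -0.02]
grip in stand: x 1.4 y -3.4 z 75.6 pitch 0.0020
to go (tool) at z.09 (array([-0.001 , -0.0035, -0.0147]), array([ 0.0059, -0.002 , -0.0006]))
```

View pics/wrist15.png

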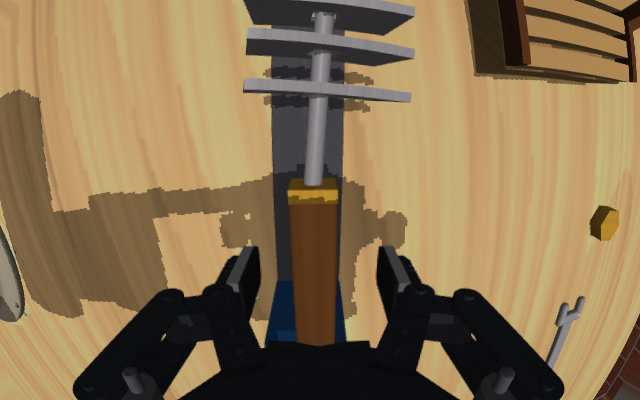

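Rod released, and both fingers are clear of the handle. Raise the gripper, with the jaw held at 60 mm.

Call:
{"fn": "apply_moves", "kwargs": {"moves": [0.06, 0, -0.001, -0.003, 0.001, 0, 0, 0.06, 0, -0.001, -0.006, 0.001, 0, 0, 0.06, 0, 0, -0.01, 0, 0, 0, 0.06, 0, 0, -0.02, 0, 0, 0, 0.06, 0, 0, -0.03, 0, 0, 0, 0.06, 0, 0, -0.035, 0, 0, 0, 0.06, 0, 0, -0.035, 0, 0, 0, 0.06, 0, 0, -0.03, 0, 0, 0]}}

```text
clock: 23.35
position: [0.4583, 0.0019, 0.2319]
ee_rot: [-0.006, 0.753, 0.658, -0.004]
contact_force: [0.1, -0.7, -1.0]
width: 0.0602
```

Call:
{"fn": "apply_moves", "kwargs": {"moves": [0.06, 0, 0, -0.01, 0, 0, 0, 0.06, 0, 0, 0, 0, 0, 0, 0.06, 0, 0, 0, 0, 0, 0, 0.06, 0, 0, 0, 0, 0, 0, 0.06, 0, 0, 0, 0, 0, 0, 0.06, 0, 0, 0, 0, 0, 0, 0.06, 0, 0, 0, 0, 0, 0, 0.06, 0, 0, 0, 0, 0, 0]}}

```text
clock: 24.02
position: [0.4587, 0.0019, 0.2471]
ee_rot: [-0.003, 0.753, 0.658, -0.001]
contact_force: [0.2, 0.4, -0.8]
width: 0.0601
```

Run:
```python
from h import *
info(st()); d=grab("wrist",16); e=grab("side",16); crop(e,310,150,100,130,4,"sd16.png")
P=allpts(d,True)
x,y,z=P[...,0],P[...,1],P[...,2]
m=(x>.40)&(x<.55)&(y>-.1)&(y<.05)&(z>.0815)&(z<.09)
m2=cv2.morphologyEx(m.astype(np.uint8),cv2.MORPH_OPEN,np.ones((5,5)))
n,l,s_,c=cv2.connectedComponentsWithStats(m2); i=1+np.argmax(s_[1:,4]); q=P[l==i]
r=cv2.minAreaRect(q[:,:2].astype(np.float32)*1000);print("handle",len(q),np.median(q[:,2]),r)
for a in (-.07,-.04,-.01,.02):
    w=q[(q[:,1]>a)&(q[:,1]<a+.02)]
    if len(w):print(a,np.median(w[:,2]).round(4))
m=(x>.40)&(x<.56)&(y>.05)&(y<.2)&(z>.083)&(z<.12);n,l,s_,c=cv2.connectedComponentsWithStats(m.astype(np.uint8))
for i in range(1,n):
    if s_[i,4]>20: print("plate?",P[l==i].mean(0).round(4),s_[i,4])
```

```text
clk 24.02 p [0.4587 0.0019 0.2471] yaw 82.26 z [-0.0066  0.0032 -1.    ] F [ 0.19  0.37 -0.77] w 0.0601 q [-0.15  0.09  1.7   0.    1.35 -0.01]
handle 2044 0.08522963264783631 ((463.0063781738281, -11.574813842773438), (114.3018798828125, 20.387144088745117), 82.55901336669922)
-0.07 0.0852
-0.04 0.0852
-0.01 0.0853
0.02 0.0852
plate? [0.449  0.1629 0.0853] 54
plate? [0.5146 0.154  0.0854] 59
plate? [0.485  0.1177 0.0903] 345
plate? [0.482  0.1017 0.0908] 332
plate? [0.4807 0.0837 0.0906] 264
```

View pics/wrist16.png

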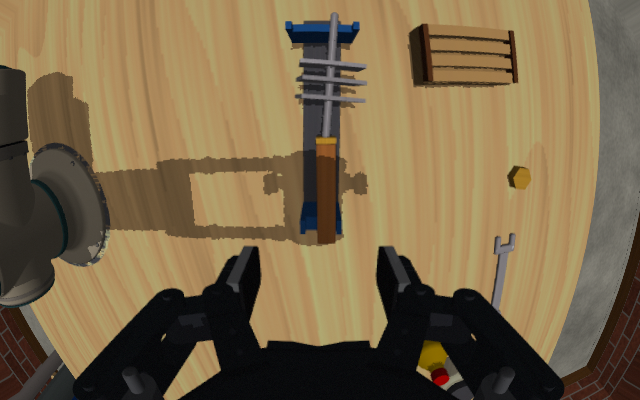

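View pics/sd16.png

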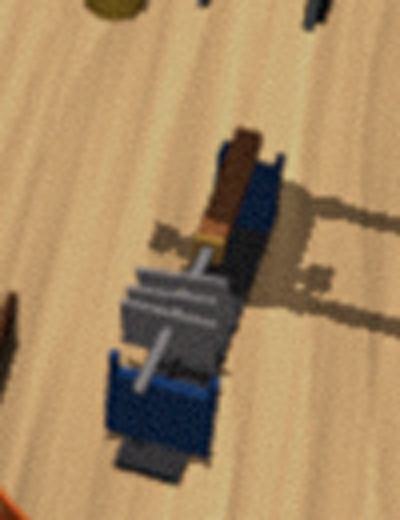

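```bash
python3 -c "
from rig import workorder
print(workorder.sign_off())"
```

```text
the job is handed in; nothing more can be done
None
```

The loaded rod is back on its stand with all three plates hanging on the shaft. The job was handed in at about 24 s; sign-off reports no verdict.

**What I did:** I gripped the handle and lifted the rod. I measured the bend at about 4.4° and turned the rod so the shaft lined up with the rack. I then crept through the plates one at a time, sliding sideways about +10 mm for plate 2 and −4 mm for plate 3. All three came off together, and I lowered the rod into both rests and let go.

**Last checks:**
- **Rod height:** the handle top is at 85.2 mm along its whole length, so the axis is level at about 75 mm.
- **Rod position:** the rod is about 2–3 mm sideways of its start position and within about 1 mm along it. Its heading is within about 0.4° of the stand.
- **Plates:** they hang about 84, 102 and 118 mm ahead of the grip centre.
- **Gripper:** it is open and about 170 mm above the handle.
- **Forces:** wrist readings taken between moves stayed under about 2 N sideways or along the shaft, and about 4.4 N with the plates' weight. The fingers never came near the plates.
- **Bystanders:** the nut, spanner and oil bottle look undisturbed in the last wrist view. I did not measure the bystanders again, but nothing came near them.

**What disagreed:**
- **Overshoot:** quick moves overshot by up to 10 mm, so I slowed down and corrected before reaching the plates.
- **Plate tops:** their measured height read 2–3 mm above the nominal 80 mm.

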